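# Stand the pastry board up to dry on its rack

## Task

The pastry board lies flat on the slatted draining rack with a stick of butter on it. Lay the butter flat in the steel tray and fold the rack's wire backrest up as far as it goes; then push the board, still lying flat, straight back until its far edge is against the rack's stop rail, and tip it up by its overhanging near edge so that it is left leaning back against the backrest with its foot on the slats in front of the rail. Leave the glass bowl of yolk and the tray where they stand.

Things in the scene. Friction and masses are not known exactly. Their poses are not given: they have to be found in the camera images.
- rack: Fixed pale slatted draining rack, 150 deep (x) x 250 wide (y) mm. Origin: on the worktop under its back part; +x points from its open front to its back (away from the robot, turned 14 to 37 degrees to the right), +y left, z up. Slats along y, tops 50 mm above the worktop, from x = -115 to +5 mm; open in front. Hinge ears up to z = 74 mm stand behind, at y = +-115 mm.
- stop_rail (a point): Point on the rack: middle of the stop rail's front face where it meets the slats, at rack x = -12, z = 50 mm. The darker rail runs along the rack's y, 214 mm long, 10 mm high above the slats and 10 mm thick. Axes as the rack's.
- backrest_hinge (a point): Point on the rack's backrest hinge axis, midway between the ears, at rack x = +12, z = 60 mm; the axis runs along the rack's y.
- backrest (a joint): Hinge of the wire backrest frame (196 mm wide), rad. 0 = folded back level behind the rack, pointing along its +x; grows as the frame is lifted up and towards the robot; 1.45 = fully up against its end stop, leaning 7 degrees back from upright. Stiff: takes about 8 N at the top bar, stays wherever it is left. Starts at 0.28 to 0.6.
- backrest_grip (a point): Middle of the backrest's top bar, 110 mm from the hinge axis, on the axis of its 90 mm long, 14 mm thick dark wooden sleeve, which lies along the rack's y. The frame is open below it (a thin cross wire lies 60 mm nearer the hinge), so it can be pinched from above.
- board: Loose brown board, 140 (x) x 200 (y) x 12 mm, 0.3 kg, darker strips at its y ends. Origin: middle of its underside; x points to its far edge, z up. Lies on the slats, a little skew, 13 to 30 mm short of the rail, near part overhanging the front slat (by 37 mm once home). Tipped up, its far edge is the foot and its top face leans on the sleeve, about 74 degrees from level.
- board_back_left (a point): Left (+y) end of the board's far lower edge, at [70, 100, 0] mm from the board's origin.
- board_back_right (a point): Right (-y) end of the board's far lower edge, at [70, -100, 0] mm from the board's origin.
- butter: Loose wrapped butter stick, 33 (x) x 120 (y) x 32 mm high, 0.11 kg, white and green. Origin: middle of its underside; its long axis is its y. It lies on the board, its length roughly along the board's x.
- tray: Shallow loose steel tray, 176 (x) x 116 (y) mm, rim 18 mm high, floor 3 mm thick, walls 3 mm; origin in the middle of its underside, long side along its x. It stands on the worktop to the right of the rack. The butter lies in it with its length along the tray's x.
- saucepan: Fixed obstacle: large light-grey saucepan lying on its side, about 190 x 260 mm and 243 mm high, its body reaching from 110 mm nearer to 90 mm farther (x) and from 60 mm left to 200 mm right (y) of its origin (on the worktop); its thin handle slopes down to the worktop on the left, ending 220 mm left of the origin. Go round it.
- yolk_bowl: Bystander: small glass bowl of egg yolk; 116 mm across, 44 high; leave it where it stands. Origin: middle of its underside.

How it is judged:
By the outcome, as a careful person would: the job done as asked, in the order asked, and still so for the second after the job is handed in, with the robot touching nothing.
It also fails if it takes over 69 s, if anything falls off the work surface, if the arm or the gripper's body presses on something with over 40 N, if the wrist force passes 120 N, or if a joint passes its speed limit or range.

## Robot

A 6-joint arm with a two-finger parallel gripper is mounted at the origin on a cart in front of the work surface, level with it; the furniture and walls round the work are solid. World frame = base frame: x ahead of the robot, y to its left, z up, the work surface at z = 0. Lengths are in mm, angles in rad, forces in N, time in s.
With the tool pointing down it reaches from about 350 to 875 mm from the base axis. Payload 4.2 kg.
Tool frame: the origin (TCP) lies midway between the tips of the shut fingers; the grasp point (between the pads) lies 19 mm behind it; z points along the fingers, y is the direction in which the jaws open and shut (so a half turn about z gives the same grasp; the last joint's range is limited). The gripper opens to 85 mm and grips with 20 to 120 N. Pads are 22 mm wide; open, the fingers measure 114 mm over their backs; the gripper's body (76 mm by 85 mm) begins 54 mm behind the grasp point. The pads swing forward as they close: fully open they stand 13 mm farther back than shut.
Start: joints at [-1.047, 0.385, 0.008, 0, -1.194, -0.259], TCP at [163.589, -603.19, 192.012] pointing down, gripper open.
Joint ranges: [-3.14, 3.14], [-1.21, 2.06], [-1.07, 1.41], [-3.16, 2.05], [-2.99, -0.16], [-3.1, 3.1]. Speed limits (rad/s): [2.79, 2.79, 3.14, 3.14, 3.14, 3.14].

## Interface

Orientations are given as a unit quaternion [x, y, z, w].
In Python, from bench import arm gives the robot as it stands.
- The arm moves only by the tool send_rows, never from a script. Its arguments are lists of equal length, an entry for each row: "translation": the shift along the tool's x, y, z in mm, a list of three; "dr": the turn, a rotation vector about the tool's x, y, z in degrees, a list of three; "grip": the finger opening in mm, from 0 to 85.4. In form: {"translation": [[dx, dy, dz], ...], "dr": [[ax, ay, az], ...], "grip": [grip, ...]}. A call has exactly 5 rows; each row shifts and turns the commanded pose from where the row before left it, along the tool's axes as they then stand; what a row does not reach is not made up. A row lasts 1/8 s, in which the tool goes at most 62.5 mm and 10.7 degrees, less where a joint would pass 70% of its speed; a pose out of reach is approached as far as the arm can. A call with a gripper value outside its range is refused whole. The fingers move at their own pace and stop on an object; the grip force is fixed at half the most. Time passes only in rows, so rows that do not move let the fingers close, or fill a call up. It gives the time, the measured TCP pose, the force and the opening at its end, in the units of the state.
- arm.read_state(): the state, without advancing time (a new reading comes with each control period).
- arm.get_image(name): name is "scene" or "side" or "wrist"; returns the picture (400x640x3 uint8, red, green, blue); there is no depth.
- arm.camera_info(name): a dict with "fx", "fy", "cx", "cy" (pixels), "cam_to_world" (4x4, takes a point from camera to world coordinates). Camera axes: x right, y down, z forward; pixel columns grow to the right and rows downward; lengths in mm; the calibration is good to about 2 mm. A picture is of the moment at which its call begins: read the wrist's pose just before it. camera_info takes no time and is no camera call; for the wrist camera it gives the pose at the moment of the call.
- arm.job_done(): hands the job in, once; it reports no verdict.
Trained networks look in the newest picture that a camera, given by its name, has taken for a name from the list of things; names that differ only in an ending like _2 or _b are one class to them, and where a whole thing is asked for, a point or a joint stands for the part that bears it (a point fixed in the world has none). Each returns a list of dicts, best first, with "confidence" (0 to 1); they miss things now and then, are a little off and sometimes report something else, mostly with a low value. They report only what shows in the picture. A call takes as long as a camera call.
- arm.search_frame(thing, camera): "xyz" ([x, y, z] in mm, in world coordinates, good to about 4 mm: the middle of the surface that is visible of it).
- arm.place_of(thing, camera): "xyz" ([x, y, z] in mm, in world coordinates, good to about 4 mm: a listed point, or the origin of a listed thing).
The state is a dict: "clock": time; "joints": joint angles; "joint_vel": joint speeds; "joint_efforts": joint torques, N m; "position": TCP position; "ee_rot": TCP orientation; "contact_force": force on the tool from outside, world axes, zero at the start; "wrist_torque": the same for the moment, N m; "gripper_width": finger opening in mm.
Only numpy, scipy, OpenCV 4.12 (cv2) and the standard library are available. Lean on these libraries where they do the work, as an engineer would, in place of code of your own. Each camera call takes 0.05 s, during which the arm holds its last target.

## Working session

There is one attempt and no reset: what is moved stays moved. The work goes in short steps, Python scripts to look and compute and a tool call to move; the robot and the scene stay as the last step left them, time stands still between calls to the robot, and variables do not carry over. Pictures are saved under pics/ and viewed, and the job is handed in when it is done.

Besides the shell and the picture viewer there is one more tool, called after "Emit:" as a command line: name --argument value ..., lists and objects as JSON in quotes. send_rows: Moves the arm, as the interface text tells. Its arguments: {"type":"object","properties":{"translation":{"type":"array"},"dr":{"type":"array"},"grip":{"type":"array"}},"required":["translation","dr","grip"]}

```bash
ls; mkdir -p pics; python3 - <<'E'
from bench import arm
import cv2,numpy as np
np.set_printoptions(precision=4,suppress=True)
print(arm.read_state())
for n in ["scene","side","wrist"]:
    im=arm.get_image(n); cv2.imwrite(f"pics/{n}0.png",im[:,:,::-1]); 
    i=arm.camera_info(n); print(n,i['fx'],i['cx'],i['cy'],np.array(i['cam_to_world']).tolist())
for n in ["scene","side"]:
    for t in ["stop_rail","backrest_hinge","backrest_grip","board","board_back_left","board_back_right","butter","tray","saucepan","yolk_bowl","rack"]:
        r=arm.place_of(t,n); print(n,t,[(np.round(x['xyz'],1).tolist(),round(x['confidence'],2)) for x in r[:2]])
E
```

```text
pics
{'clock': 0.0, 'joints': array([-1.0474,  0.3855,  0.0066, -0.0005, -1.194 , -0.2587]), 'joint_vel': array([ 0.0014, -0.0009,  0.0018, -0.0002,  0.    ,  0.0012]), 'joint_efforts': array([  0.0017, -39.2289,  18.8401,   4.1861,  -0.0047,   0.    ]), 'position': array([ 163.4295, -602.5551,  190.9458]), 'ee_rot': array([-0.1319,  0.9913,  0.0011, -0.0002]), 'contact_force': array([-0.3831, -0.9256, -0.4541]), 'wrist_torque': array([ 0.0406,  0.0237, -0.027 ]), 'gripper_width': 85.533566187196}
scene 486.57808443765714 335.010505195053 200.97045572070505 [[0.4709635549674675, -0.349792611565204, 0.8098385387142302, -492.70197717057505], [-0.881975653915852, -0.2050996930625387, 0.42432659804136463, -467.1760632200149], [0.01767132683503593, -0.9141002378295537, -0.40510304788762397, 615.9775212116107], [0.0, 0.0, 0.0, 1.0]]
side 391.30373364764114 320.86637303573303 202.2501971009884 [[-0.9297179145077057, -0.15740034833300215, 0.3329410304965312, 295.2776958898968], [-0.3682177347873581, 0.4128881074838926, -0.8330300777801702, 880.4031234468464], [-0.006348167570983098, -0.89707
[... 809 characters left out ...]
, -187.5, -3.4], 0.89), ([601.3, 172.3, -0.0], 0.7)]
scene saucepan []
scene yolk_bowl [([623.8, 448.3, 4.2], 0.44), ([598.0, 174.0, -1.9], 0.23)]
scene rack [([600.5, 174.6, -3.1], 0.62)]
side stop_rail [([584.3, 182.8, 53.9], 0.91)]
side backrest_hinge [([610.5, 173.2, 58.8], 0.74), ([502.3, 214.1, 64.1], 0.57)]
side backrest_grip [([702.9, 140.3, 107.2], 0.82)]
side board [([599.3, 178.9, 0.8], 0.72), ([494.5, 196.6, 47.7], 0.63)]
side board_back_left [([591.2, 269.7, 50.1], 0.97)]
side board_back_right [([522.2, 81.2, 51.5], 0.6)]
side butter [([503.7, 215.5, 62.8], 0.67)]
side tray [([471.6, -188.2, 0.2], 0.67)]
side saucepan []
side yolk_bowl [([618.0, 450.7, -2.8], 0.59)]
side rack []
```

View pics/scene0.png

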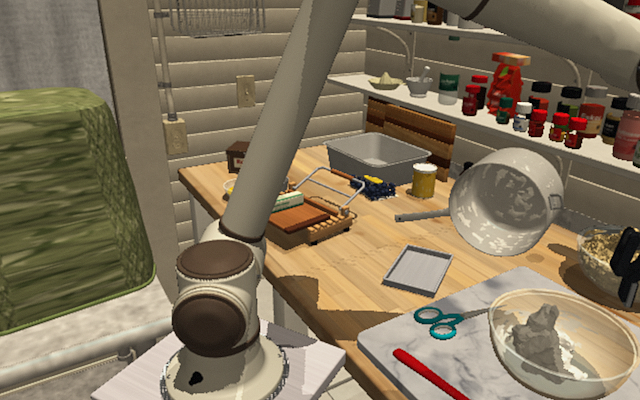

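View pics/side0.png

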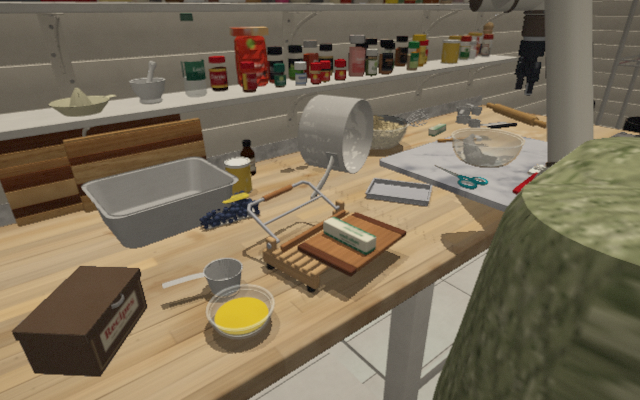

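View pics/wrist0.png

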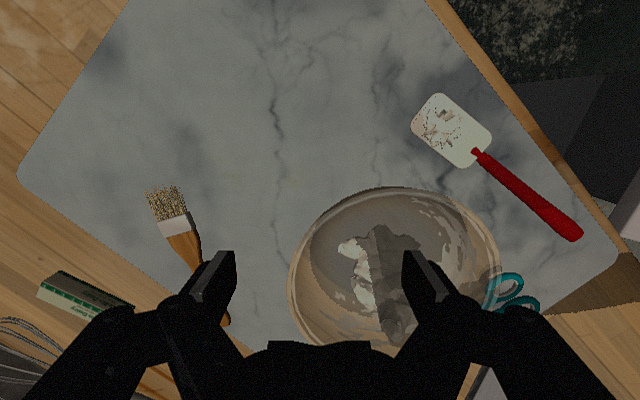

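```bash
cat > h.py <<'E'
import numpy as np,cv2,json
from scipy.spatial.transform import Rotation as R
from bench import arm
np.set_printoptions(precision=2,suppress=True)
def px2w(name,u,v,z,info=None):
    i=info or arm.camera_info(name); T=np.array(i['cam_to_world'])
    d=T[:3,:3]@np.array([(u-i['cx'])/i['fx'],(v-i['cy'])/i['fy'],1]); o=T[:3,3]
    return o+d*(z-o[2])/d[2]
def w2px(name,p,info=None):
    i=info or arm.camera_info(name); T=np.array(i['cam_to_world'])
    c=T[:3,:3].T@(np.array(p)-T[:3,3]); return np.array([i['fx']*c[0]/c[2]+i['cx'],i['fy']*c[1]/c[2]+i['cy']])
def crop(f,box,s,out):
    im=cv2.imread(f); x0,y0,x1,y1=box
    cv2.imwrite(out,cv2.resize(im[y0:y1,x0:x1],None,fx=s,fy=s,interpolation=cv2.INTER_CUBIC))
def log():
    s=arm.read_state()
    with open('log.jsonl','a') as f: f.write(json.dumps({k:np.asarray(v).tolist() for k,v in s.items()})+'\n')
    return s
def delta(pos,Rt,s=None):
    """tool-frame shift and rotvec(deg) to reach world pos / rotation"""
    s=s or arm.read_state(); R0=R.from_quat(s['ee_rot'])
    return R0.inv().apply(np.array(pos)-s['position']), np.degrees((R0.inv()*Rt).as_rotvec())
def toolrot(zdir,ydir):
    z=np.array(zdir,float);z/=np.linalg.norm(z); y=np.array(ydir,float); y-=z*(y@z); y/=np.linalg.norm(y)
    return R.from_matrix(np.stack([np.cross(y,z),y,z],1))
E
python3 - <<'E'
from h import *
log()
for uv in [(397,217)]: print('handle end',px2w('scene',*uv,0))
for c in [(403,247),(452,256),(434,297),(384,284)]: print('tray',px2w('scene',*c,18))
crop('pics/scene0.png',(360,220,480,310),6,'pics/c1.png')
crop('pics/side0.png',(240,180,440,300),4,'pics/c2.png')
E
```

```text
handle end [728.42 -32.96   0.  ]
tray [ 537.4  -122.79   18.  ]
tray [ 555.07 -242.95   18.  ]
tray [ 367.01 -257.11   18.  ]
tray [ 360.01 -145.87   18.  ]
```

View pics/c1.png

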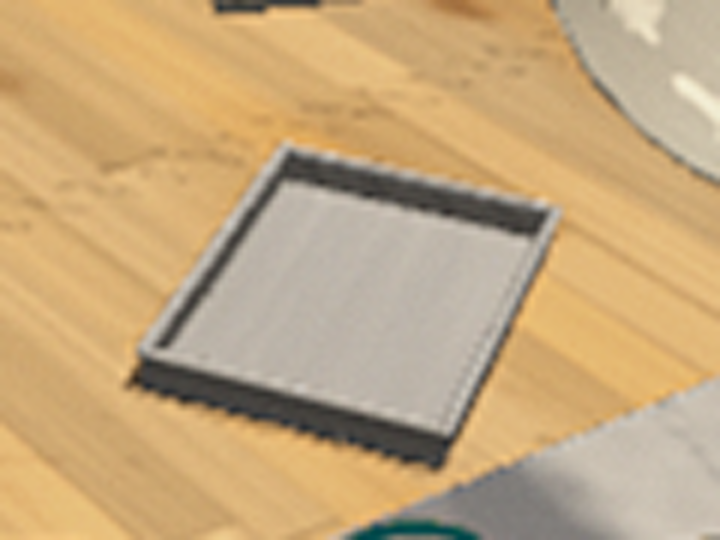

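View pics/c2.png

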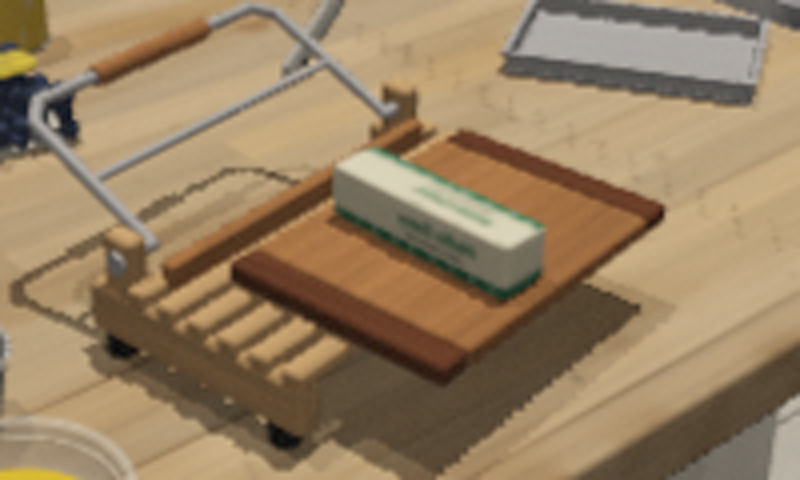

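```bash
python3 - <<'E'
from h import *
T=[px2w('scene',x/6+360,y/6+220,18) for x,y in [(287,147),(558,208),(448,435),(140,355)]]
B=[px2w('side',x/4+240,y/4+180,94) for x,y in [(335,160),(378,150),(543,233),(500,252)]]
D=[px2w('side',x/4+240,y/4+180,62) for x,y in [(235,262),(460,132),(663,208),(445,372)]]
L=[px2w('side',x/4+240,y/4+180,60) for x,y in [(168,268),(420,122)]]
for n,P in [('tray',T),('butter',B),('board',D),('rail',L)]:
    P=np.array(P)[:,:2]; print(n,P.tolist() if 0 else P,'c',P.mean(0)); d=np.roll(P,-1,0)-P; print(np.linalg.norm(d,axis=1),np.degrees(np.arctan2(d[:,1],d[:,0])))
E
```

```text
tray [[ 555.76 -128.84]
 [ 562.67 -243.31]
 [ 383.77 -253.29]
 [ 377.12 -137.05]] c [ 469.83 -190.62]
[114.67 179.18 116.43 178.83] [ -86.55 -176.81   93.27    2.63]
butter [[559.95 202.43]
 [542.44 183.82]
 [438.65 234.89]
 [453.44 259.1 ]] c [498.62 220.06]
[ 25.55 115.67  28.37 120.65] [-133.27  153.8    58.58  -28.02]
board [[589.72 267.21]
 [524.47  89.82]
 [396.15 135.  ]
 [461.45 317.44]] c [492.95 202.37]
[189.01 136.04 193.78 137.75] [-110.19  160.6    70.31  -21.39]
rail [[620.67 281.82]
 [551.8   82.39]] c [586.23 182.1 ]
[210.99 210.99] [-109.05   70.95]
```

```bash
cat >> h.py <<'E'
def down(jaw_az,tilt=0):
    a=np.radians(jaw_az); return toolrot([0,0,-1],[np.cos(a),np.sin(a),0])
def plan(wps,s=None):
    """wps: list of (pos,R,nrows). prints tool-frame rows, simulating rounding"""
    s=s or arm.read_state(); p=np.array(s['position']);Rc=R.from_quat(s['ee_rot'])
    T=[];D=[]
    for pos,Rt,n in wps:
        p0=p.copy();R0=Rc; rv=(R0.inv()*Rt).as_rotvec()
        for k in range(1,n+1):
            tp=p0+(np.array(pos)-p0)*k/n; tr=R0*R.from_rotvec(rv*k/n)
            t=np.round(Rc.inv().apply(tp-p),0); d=np.round(np.degrees((Rc.inv()*tr).as_rotvec())*2)/2
            p=p+Rc.apply(t); Rc=Rc*R.from_rotvec(np.radians(d)); T.append((t+0).tolist());D.append((d+0).tolist())
    while len(T)%5: T.append([0,0,0]);D.append([0,0,0])
    for i in range(0,len(T),5): print('T',json.dumps([[int(a) for a in r] for r in T[i:i+5]]).replace(' ',''),'D',json.dumps(D[i:i+5]).replace(' ',''))
    print('end',p,'zdir',Rc.apply([0,0,1]),'ydir',Rc.apply([0,1,0]))
def st():
    s=log(); print('t',round(s['clock'],2),'p',s['position'],'F',s['contact_force'],'w',round(s['gripper_width'],1),'j',s['joints']); return s
E
python3 - <<'E'
from h import *
plan([((430,-200,200),down(95),8),((499,217,190),down(63),7)])
E
```

```text
T [[-45,40,-1],[-45,41,-1],[-43,42,-1],[-43,43,-1],[-41,44,-1]] D [[0.0,0.0,1.5],[0.0,0.0,1.0],[0.0,0.0,1.5],[0.0,0.0,1.0],[0.0,0.0,1.5]]
T [[-41,44,-1],[-40,46,-1],[-38,46,-1],[-15,59,1],[-11,59,2]] D [[0.0,0.0,1.0],[0.0,0.0,1.5],[0.0,0.0,1.0],[0.0,0.0,4.5],[0.0,0.0,4.5]]
T [[-6,60,1],[0,61,2],[4,60,1],[9,60,2],[13,59,1]] D [[0.0,0.0,5.0],[0.0,0.0,4.5],[0.0,0.0,4.5],[0.0,0.0,4.5],[0.0,0.0,4.5]]
end [499.41 217.24 190.02] zdir [-0.  0. -1.] ydir [0.45 0.89 0.  ]
```

Emit:
send_rows --translation '[[-45, 40, -1], [-45, 41, -1], [-43, 42, -1], [-43, 43, -1], [-41, 44, -1]]' --dr '[[0, 0, 1.5], [0, 0, 1], [0, 0, 1.5], [0, 0, 1], [0, 0, 1.5]]' --grip '[85, 85, 85, 85, 85]'

```text
clock: 1.88
position: [330.7, -349.3, 197.4]
ee_rot: [-0.075, 0.997, -0.0, 0.0]
contact_force: [2.0, 0.4, -0.0]
gripper_width: 84.9
```

Emit:
send_rows --translation '[[-41, 44, -1], [-40, 46, -1], [-38, 46, -1], [-15, 59, 1], [-11, 59, 2]]' --dr '[[0, 0, 1], [0, 0, 1.5], [0, 0, 1], [0, 0, 4.5], [0, 0, 4.5]]' --grip '[85, 85, 85, 85, 85]'

```text
clock: 2.5
position: [450.4, -79.2, 197.3]
ee_rot: [0.035, 0.999, 0.0, 0.001]
contact_force: [-0.1, -0.7, 0.6]
gripper_width: 84.9
```

```bash
python3 -c "
from h import *
st()"
```

```text
t 2.5 p [450.36 -79.23 197.29] F [-0.07 -0.67  0.63] w 84.9 j [ 0.18  0.09 -0.37  0.   -1.11 -1.82]
```

Emit:
send_rows --translation '[[-6, 60, 1], [0, 61, 2], [4, 60, 1], [9, 60, 2], [13, 59, 1]]' --dr '[[0, 0, 5], [0, 0, 4.5], [0, 0, 4.5], [0, 0, 4.5], [0, 0, 4.5]]' --grip '[85, 85, 85, 85, 85]'

```text
clock: 3.12
position: [499.4, 219.4, 190.3]
ee_rot: [0.233, 0.972, 0.0, 0.0]
contact_force: [1.6, 0.4, -0.0]
gripper_width: 85.3
```

```bash
python3 -c "
from h import *
s=st()
im=arm.get_image('wrist'); cv2.imwrite('pics/w1.png',im[:,:,::-1])
for t in ['butter','stop_rail','backrest_grip','board_back_left','board_back_right','backrest_hinge']:
    print(t,[(np.round(x['xyz'],1).tolist(),round(x['confidence'],2)) for x in arm.place_of(t,'wrist')[:2]])
st()
"
```

```text
t 3.12 p [499.45 219.36 190.33] F [ 1.63  0.38 -0.  ] w 85.3 j [ 0.71  0.25 -0.19  0.   -1.13 -2.75]
butter [([498.7, 216.2, 61.4], 0.79)]
stop_rail [([587.9, 183.3, 49.0], 0.86)]
backrest_grip []
board_back_left [([597.2, 265.2, 53.0], 0.86)]
board_back_right [([525.2, 80.1, 52.1], 0.83), ([499.2, 214.9, 64.9], 0.49)]
backrest_hinge [([596.5, 266.4, 49.5], 0.59), ([612.2, 172.4, 57.8], 0.55)]
t 3.48 p [499.22 216.26 190.16] F [-0.47  0.16 -0.87] w 84.9 j [ 0.71  0.25 -0.19  0.   -1.13 -2.75]
```

View pics/w1.png

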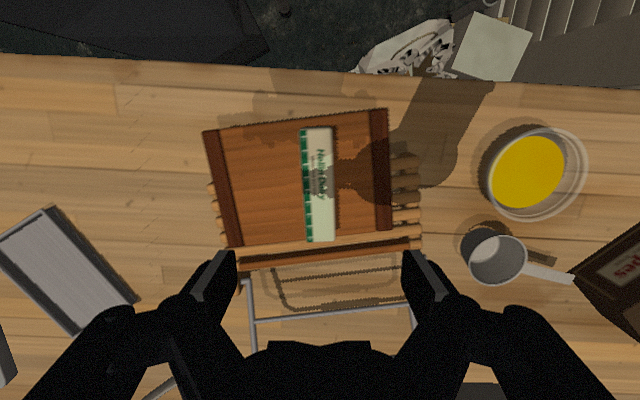

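```bash
python3 -c "
from h import *
P=np.array([px2w('wrist',u,v,94) for u,v in [(300,129),(333,126),(336,241),(306,242)]])[:,:2]
d=np.roll(P,-1,0)-P; print(P,P.mean(0),np.linalg.norm(d,axis=1),np.degrees(np.arctan2(d[:,1],d[:,0])))
D=np.array([px2w('wrist',u,v,62) for u,v in [(202,131),(387,108),(393,231),(228,248)]])[:,:2]
d=np.roll(D,-1,0)-D; print(D,D.mean(0),np.linalg.norm(d,axis=1),np.degrees(np.arctan2(d[:,1],d[:,0])))
plan([((499,217,110),down(62),3),((499,217,67),down(62),3)])
"
```

```text
[[440.5  225.75]
 [452.12 254.87]
 [561.63 205.2 ]
 [548.16 175.91]] [500.6  215.43] [ 31.36 120.25  32.24 118.64] [  68.25  -24.4  -114.69  155.16]
[[396.86 129.16]
 [463.71 313.  ]
 [595.53 265.72]
 [526.54  79.45]] [495.66 196.83] [195.62 140.04 198.64 138.88] [  70.02  -19.73 -110.32  159.03]
T [[0,0,27],[0,0,26],[1,1,27],[0,0,14],[0,0,15]] D [[0.0,0.0,0.5],[0.0,0.0,0.0],[0.0,0.0,0.5],[0.0,0.0,0.0],[0.0,0.0,0.0]]
T [[0,0,14],[0,0,0],[0,0,0],[0,0,0],[0,0,0]] D [[0.0,0.0,0.0],[0,0,0],[0,0,0],[0,0,0],[0,0,0]]
end [498.79 217.6   67.16] zdir [-0. -0. -1.] ydir [ 0.47  0.88 -0.  ]
```

Emit:
send_rows --translation '[[0, 0, 30], [0, 0, 30], [0, 0, 30], [0, 0, 18], [0, 0, 15]]' --dr '[[0, 0, -1.5], [0, 0, 0], [0, 0, 0], [0, 0, 0], [0, 0, 0]]' --grip '[85, 70, 60, 60, 60]'

```text
clock: 4.1
position: [499.5, 216.0, 66.7]
ee_rot: [0.22, 0.975, 0.0, 0.0]
contact_force: [0.3, -0.5, 0.2]
gripper_width: 60.0
```

Emit:
send_rows --translation '[[0, 0, 0], [0, 0, 0], [0, 0, 0], [0, 0, 0], [0, 0, 0]]' --dr '[[0, 0, 0], [0, 0, 0], [0, 0, 0], [0, 0, 0], [0, 0, 0]]' --grip '[60, 20, 20, 20, 20]'

```text
clock: 4.72
position: [499.5, 217.4, 67.3]
ee_rot: [0.219, 0.976, 0.0, 0.0]
contact_force: [0.6, -1.2, -0.4]
gripper_width: 19.9
```

```bash
python3 -c "
from h import *
s=st()
im=arm.get_image('wrist'); cv2.imwrite('pics/w2.png',im[:,:,::-1])
plan([((499,217,150),down(65),2),((480,30,165),down(79),4),((471,-189,120),down(93),5),((471,-189,20),down(93),3),((471,-189,8.5),down(93),1)])
"
```

```text
t 4.72 p [499.51 217.4   67.32] F [ 0.63 -1.15 -0.39] w 19.9 j [ 0.71  0.37 -0.36  0.   -0.84 -2.72]
T [[0,0,-41],[0,-1,-42],[-15,-44,-4],[-13,-45,-3],[-9,-46,-4]] D [[0.0,0.0,0.0],[0.0,0.0,-0.5],[0.0,0.0,-3.5],[0.0,0.0,-3.5],[0.0,0.0,-3.5]]
T [[-7,-47,-4],[-7,-43,9],[-4,-44,9],[-2,-44,9],[0,-43,9]] D [[0.0,0.0,-3.5],[0.0,0.0,-3.0],[0.0,0.0,-2.5],[0.0,0.0,-3.0],[0.0,0.0,-2.5]]
T [[2,-44,9],[0,0,33],[0,0,34],[0,0,33],[0,0,12]] D [[0.0,0.0,-3.0],[0.0,0.0,0.0],[0.0,0.0,0.0],[0.0,0.0,0.0],[0.0,0.0,0.0]]
end [ 470.69 -188.87    8.1 ] zdir [ 0.  0. -1.] ydir [-0.06  1.    0.  ]
```

View pics/w2.png

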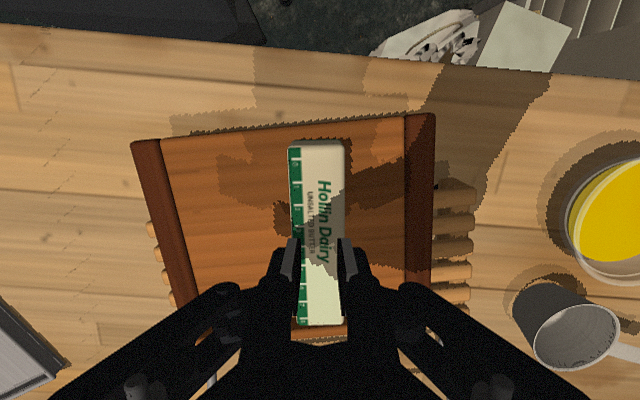

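```bash
python3 -c "
from h import *
im=arm.get_image('side'); cv2.imwrite('pics/s2.png',im[:,:,::-1])
crop('pics/s2.png',(240,130,440,290),4,'pics/s2c.png')
crop('pics/w2.png',(240,180,400,340),5,'pics/w2c.png')
st()
"
```

```text
t 4.83 p [499.43 217.3   67.12] F [ 0.61  0.12 -0.52] w 19.8 j [ 0.71  0.38 -0.36 -0.   -0.84 -2.72]
```

View pics/s2c.png

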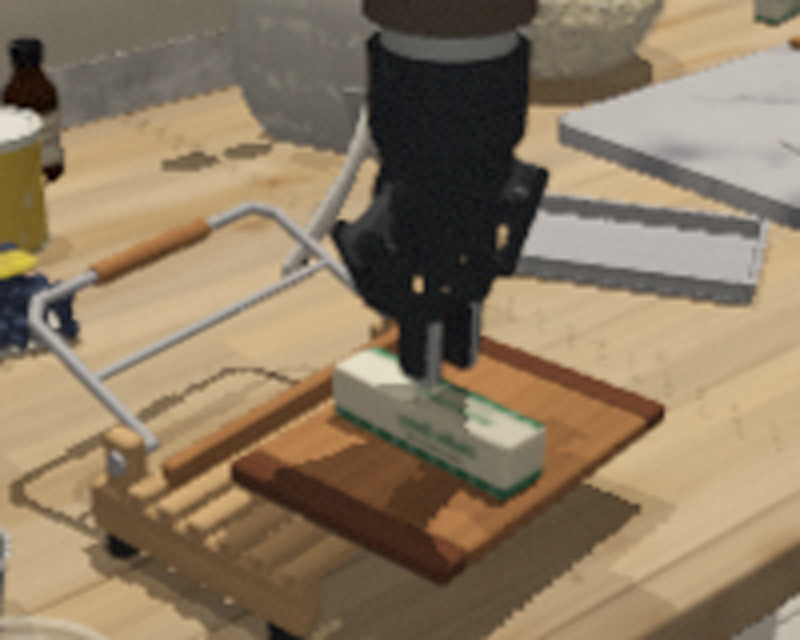

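View pics/w2c.png

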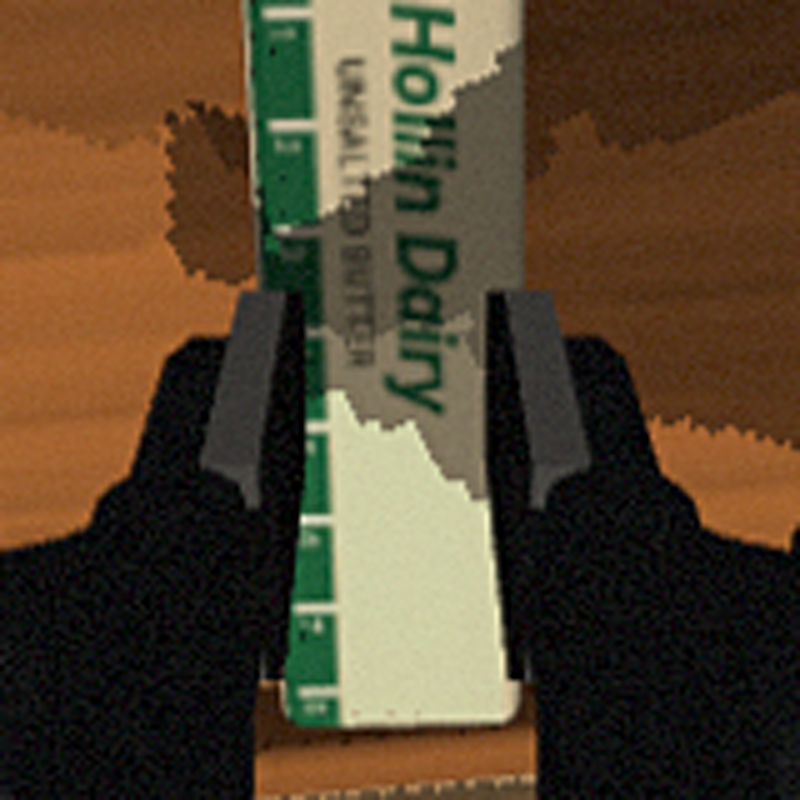

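```bash
python3 -c "
from h import *
for z in [67,80,94,100,110]:
  p=w2px('side',(499.5,217.3,z)); print(z,(p-[240,130])*4, w2px('wrist',(499.5,217.3,z)),(w2px('wrist',(499.5,217.3,z))-[240,180])*5)
  j=np.array([np.cos(np.radians(64.5)),np.sin(np.radians(64.5)),0])*10
  for sg in (-1,1):
     print('   ',(w2px('side',np.array([499.5,217.3,z])+sg*j)-[240,130])*4,(w2px('wrist',np.array([499.5,217.3,z])+sg*j)-[240,180])*5)
R0=R.from_quat(arm.read_state()['ee_rot']); print(R0.as_matrix())
"
```

```text
67 [433.73 438.94] [319.09 224.65] [395.46 223.26]
    [446.98 431.96] [322.98 222.98]
    [420.29 446.02] [467.94 223.54]
80 [434.36 417.29] [319.12 232.68] [395.61 263.4 ]
    [447.69 410.43] [318.29 263.1 ]
    [420.83 424.25] [472.92 263.7 ]
94 [435.05 393.63] [319.16 242.62] [395.79 313.09]
    [448.48 386.9 ] [312.48 312.77]
    [421.41 400.47] [479.09 313.41]
100 [435.35 383.38] [319.17 247.36] [395.87 336.82]
    [448.82 376.7 ] [309.7  336.49]
    [421.67 390.16] [482.03 337.15]
110 [435.85 366.14] [319.21 256.04] [396.03 380.21]
    [449.39 359.56] [304.63 379.87]
    [422.09 372.82] [487.42 380.55]
[[-0.9   0.43  0.  ]
 [ 0.43  0.9   0.  ]
 [-0.    0.   -1.  ]]
```

```bash
python3 -c "
from h import *
info=arm.camera_info('wrist'); s=arm.read_state()
T=np.array(info['cam_to_world']); Rt=R.from_quat(s['ee_rot'])
# cam in tool frame
o=Rt.inv().apply(T[:3,3]-s['position']); M=Rt.inv().as_matrix()@T[:3,:3]
print(o);print(M)
def ray(u,v):
    d=M@np.array([(u-info['cx'])/info['fx'],(v-info['cy'])/info['fy'],1]); return d
for (u1,u2,v,g) in [(233,403,252,85.4),(236,403,252,85.2),(240+303/5,240+487/5,180+293/5,19.9),(240+240/5,240+550/5,180+293/5,19.9+12)]:
    a=ray(u1,v);b=ray(u2,v)
    t=g/abs(a[1]-b[1]); print(o+a*t,o+b*t)
"
```

```text
[  78.9    -0.32 -182.2 ]
[[ 0.   -0.95 -0.31]
 [ 1.    0.    0.  ]
 [ 0.   -0.31  0.95]]
[  8.27 -43.3  -53.66] [  8.37  42.1  -53.64]
[  7.17 -42.44 -51.66] [  7.27  42.76 -51.63]
[  9.81 -10.04 -41.6 ] [  9.83   9.86 -41.59]
[ 13.16 -16.05 -48.42] [ 13.19  15.85 -48.42]
```

```bash
python3 -c "
from h import *
s=arm.read_state(); Rt=R.from_quat(s['ee_rot'])
for x in (-10,10):
  for y in (-16,-10,10,16):
    print(x,y,(w2px('side',Rt.apply([x,y,-42])+s['position'])-[240,130])*4)
"
```

```text
-10 -16 [443.1  350.42]
-10 -10 [435.11 354.27]
-10 10 [407.92 367.38]
-10 16 [399.6  371.39]
10 -16 [472.01 364.01]
10 -10 [464.02 367.99]
10 10 [436.83 381.54]
10 16 [428.51 385.68]
```

Emit:
send_rows --translation '[[0, 0, 0], [0, 0, 0], [0, 0, 6], [0, 0, 8], [0, 0, 8]]' --dr '[[0, 0, 0], [0, 0, 0], [0, 0, 0], [0, 0, 0], [0, 0, 0]]' --grip '[60, 60, 60, 60, 60]'

```text
clock: 5.45
position: [499.2, 217.1, 44.2]
ee_rot: [0.219, 0.976, -0.0, -0.0]
contact_force: [-0.9, -0.5, 0.5]
gripper_width: 60.1
```

```bash
python3 -c "
from h import *
st()
im=arm.get_image('wrist'); cv2.imwrite('pics/w3.png',im[:,:,::-1])
im=arm.get_image('side'); cv2.imwrite('pics/s3.png',im[:,:,::-1])
crop('pics/s3.png',(300,180,380,260),7,'pics/s3c.png')
crop('pics/w3.png',(220,150,420,340),4,'pics/w3c.png')
"
```

```text
t 5.45 p [499.19 217.06  44.17] F [-0.91 -0.55  0.51] w 60.1 j [ 0.71  0.41 -0.38 -0.   -0.79 -2.72]
```

View pics/s3c.png

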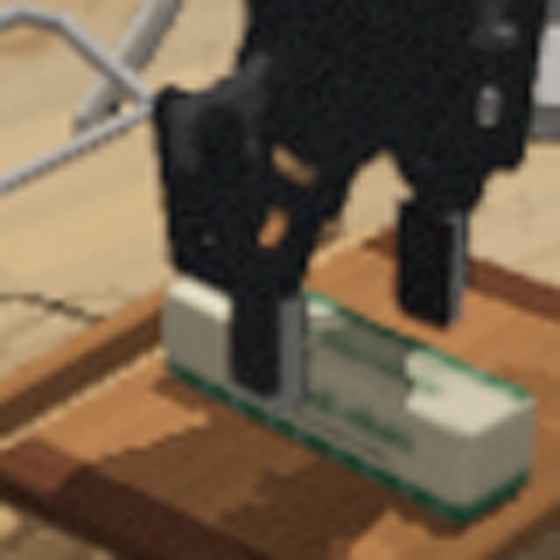

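View pics/w3c.png

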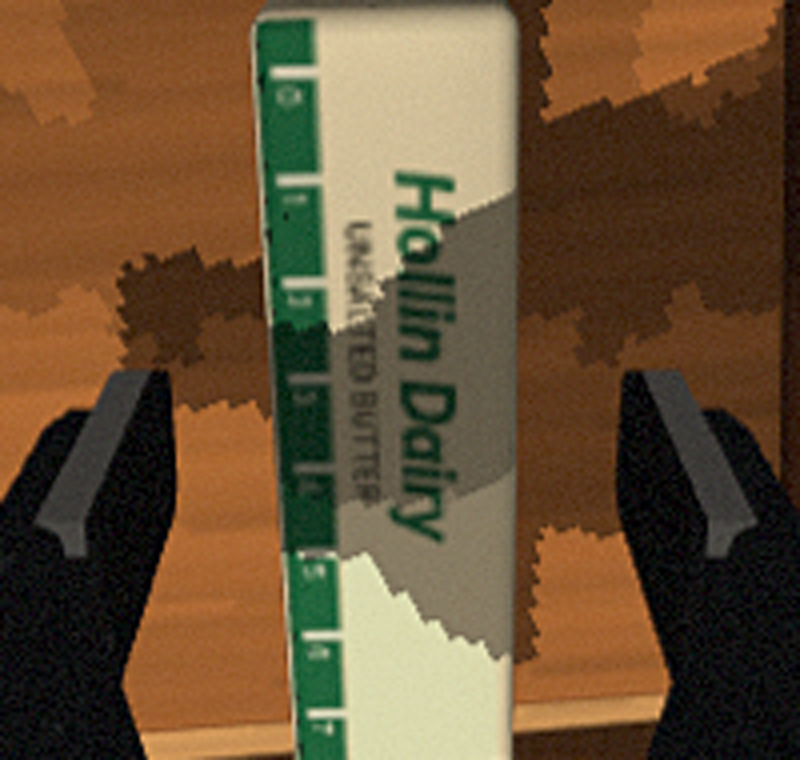

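Emit:
send_rows --translation '[[0, 0, 8], [0, 0, 8], [0, 0, 4], [0, 0, 0], [0, 0, 0]]' --dr '[[0, 0, 0], [0, 0, 0], [0, 0, 0], [0, 0, 0], [0, 0, 0]]' --grip '[60, 60, 60, 20, 20]'

```text
clock: 6.18
position: [499.9, 217.6, 25.5]
ee_rot: [0.219, 0.976, 0.0, 0.0]
contact_force: [-0.0, -0.5, -1.0]
gripper_width: 32.3
```

Emit:
send_rows --translation '[[0, 0, 0], [0, 0, 0], [0, 0, -10], [0, 0, -15], [0, 0, -15]]' --dr '[[0, 0, 0], [0, 0, 0], [0, 0, 0], [0, 0, 0], [0, 0, 0]]' --grip '[20, 20, 20, 20, 20]'

```text
clock: 6.8
position: [499.6, 217.4, 66.4]
ee_rot: [0.219, 0.976, 0.0, 0.0]
contact_force: [-0.0, -0.3, -0.1]
gripper_width: 32.4
```

```bash
python3 -c "
from h import *
s=st()
im=arm.get_image('wrist'); cv2.imwrite('pics/w4.png',im[:,:,::-1])
im=arm.get_image('side'); cv2.imwrite('pics/s4.png',im[:,:,::-1])
crop('pics/s4.png',(240,130,440,290),3,'pics/s4c.png')
plan([((499,217,120),down(65),2),((480,30,140),down(79),4),((471,-189,90),down(93),5),((471,-189,-10),down(93),3)])
"
```

```text
t 6.8 p [499.62 217.37  66.41] F [-0.02 -0.32 -0.1 ] w 32.4 j [ 0.71  0.38 -0.36  0.   -0.84 -2.72]
T [[1,-1,-26],[0,-1,-26],[-15,-44,-5],[-13,-46,-5],[-10,-46,-5]] D [[0.0,0.0,0.0],[0.5,0.0,-0.5],[0.0,0.0,-3.5],[0.0,0.0,-3.5],[0.0,0.0,-3.5]]
T [[-7,-46,-4],[-6,-43,10],[-4,-44,9],[-3,-44,10],[1,-44,10]] D [[-0.5,0.0,-3.5],[0.0,0.0,-3.0],[0.0,0.0,-2.5],[0.0,0.0,-3.0],[0.0,0.0,-2.5]]
T [[2,-44,10],[0,0,33],[0,0,33],[0,0,34],[0,0,0]] D [[0.0,0.0,-3.0],[0.0,0.0,0.0],[0.0,0.0,0.0],[0.0,0.0,0.0],[0,0,0]]
end [ 470.83 -189.1   -10.26] zdir [ 0.  0. -1.] ydir [-0.06  1.    0.  ]
```

View pics/s4c.png

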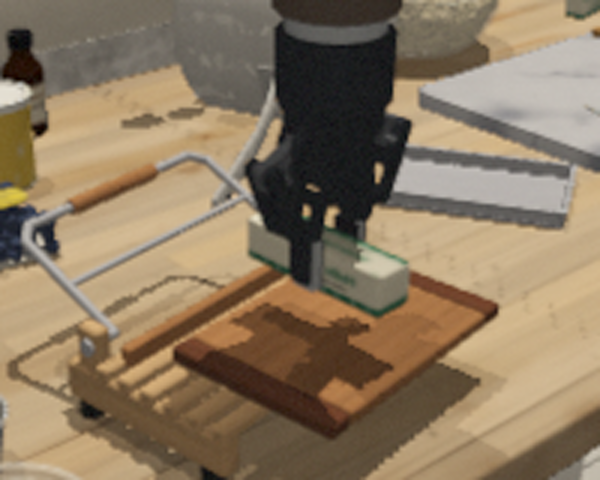

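View pics/w4.png

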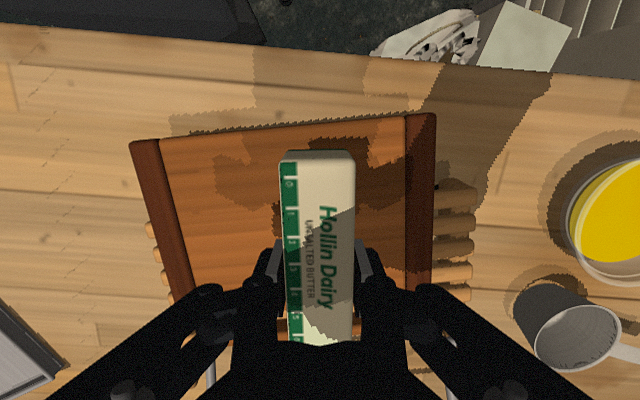

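Emit:
send_rows --translation '[[1, -1, -26], [0, -1, -26], [-15, -44, -5], [-13, -46, -5], [-10, -46, -5]]' --dr '[[0, 0, 0], [0, 0, -0.5], [0, 0, -3.5], [0, 0, -3.5], [0, 0, -3.5]]' --grip '[20, 20, 20, 20, 20]'

```text
clock: 7.52
position: [483.0, 73.9, 132.2]
ee_rot: [0.123, 0.992, 0.0, -0.0]
contact_force: [0.2, -0.1, -1.3]
gripper_width: 32.1
```

Emit:
send_rows --translation '[[-7, -46, -4], [-6, -43, 10], [-4, -44, 9], [-3, -44, 10], [1, -44, 10]]' --dr '[[0, 0, -3.5], [0, 0, -3], [0, 0, -2.5], [0, 0, -3], [0, 0, -2.5]]' --grip '[20, 20, 20, 20, 20]'

```text
clock: 8.15
position: [470.7, -148.0, 96.9]
ee_rot: [-0.002, 1.0, 0.0, 0.0]
contact_force: [1.4, 0.6, -0.3]
gripper_width: 32.5
```

Emit:
send_rows --translation '[[2, -44, 10], [0, 0, 10], [0, 0, 10], [0, 0, 10], [0, 0, 0]]' --dr '[[0, 0, -3], [0, 0, 0], [0, 0, 0], [0, 0, 0], [0, 0, 0]]' --grip '[20, 20, 20, 20, 20]'

```text
clock: 8.78
position: [468.5, -189.7, 56.2]
ee_rot: [-0.028, 1.0, 0.0, -0.001]
contact_force: [1.1, -0.5, -1.3]
gripper_width: 32.2
```

```bash
python3 -c "
from h import *
s=st()
im=arm.get_image('wrist'); cv2.imwrite('pics/w5.png',im[:,:,::-1])
print(arm.place_of('tray','wrist')[:2])
print(arm.place_of('butter','wrist')[:2])
"
```

```text
t 8.78 p [ 468.53 -189.68   56.19] F [ 1.08 -0.54 -1.26] w 32.2 j [-0.06  0.33 -0.46 -0.   -0.78 -1.45]
[]
[{'xyz': [472.1, -189.8, 90.3], 'confidence': 0.73}]
```

View pics/w5.png

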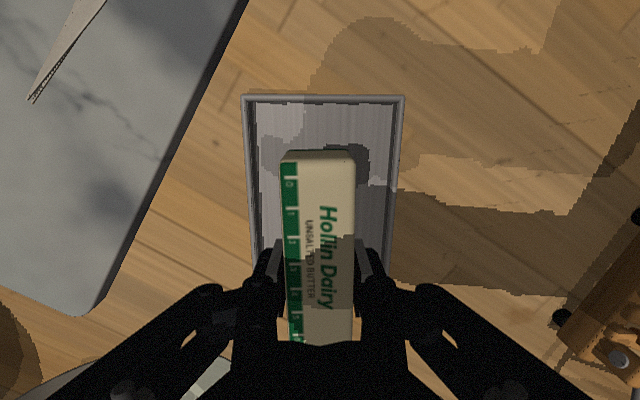

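```bash
python3 -c "
from h import *
P=np.array([px2w('wrist',u,v,18) for u,v in [(241,96),(405,95),(394,225),(248,225)]])[:,:2]
print(P)
d=np.roll(P,-1,0)-P; print(np.linalg.norm(d,axis=1),np.degrees(np.arctan2(d[:,1],d[:,0])))
m=(P[0]+P[1])/2; print('centre est',m+88*np.array([np.cos(.06),np.sin(.06)]))
plan([((471,-189,-10),down(94),2),((471,-189,-30),down(94),2)])
"
```

```text
[[ 388.11 -251.73]
 [ 380.54 -132.45]
 [ 483.11 -126.24]
 [ 490.2  -248.47]]
[119.51 102.75 122.44 102.14] [  93.63    3.47  -86.68 -178.17]
centre est [ 472.17 -186.81]
T [[-1,1,34],[0,0,33],[0,0,10],[0,0,10],[0,0,0]] D [[0.0,0.0,-0.5],[0.0,0.0,-0.5],[0.0,0.0,0.0],[0.0,0.0,0.0],[0,0,0]]
end [ 470.55 -189.12  -29.63] zdir [ 0. -0. -1.] ydir [-0.07  1.   -0.  ]
```

Emit:
send_rows --translation '[[-2, 1, 30], [-1, 0, 30], [0, 0, 15], [0, 0, 9], [0, 0, 4]]' --dr '[[0, 0, -0.5], [0, 0, 0], [0, 0, 0], [0, 0, 0], [0, 0, 0]]' --grip '[20, 20, 20, 20, 20]'

```text
clock: 9.55
position: [472.5, -189.5, -30.8]
ee_rot: [-0.032, 0.999, -0.0, 0.0]
contact_force: [-0.1, 0.4, -1.2]
gripper_width: 32.5
```

```bash
python3 -c "
from h import *
s=st()
im=arm.get_image('side'); cv2.imwrite('pics/s6.png',im[:,:,::-1])
crop('pics/s6.png',(340,110,480,230),5,'pics/s6c.png')
st()
"
```

```text
t 9.55 p [ 472.47 -189.49  -30.83] F [-0.05  0.44 -1.17] w 32.5 j [-0.06  0.47 -0.53  0.   -0.56 -1.44]
t 9.6 p [ 472.28 -189.46  -31.06] F [-0.61  0.3  -0.76] w 32.4 j [-0.06  0.48 -0.53  0.   -0.56 -1.44]
```

View pics/s6c.png

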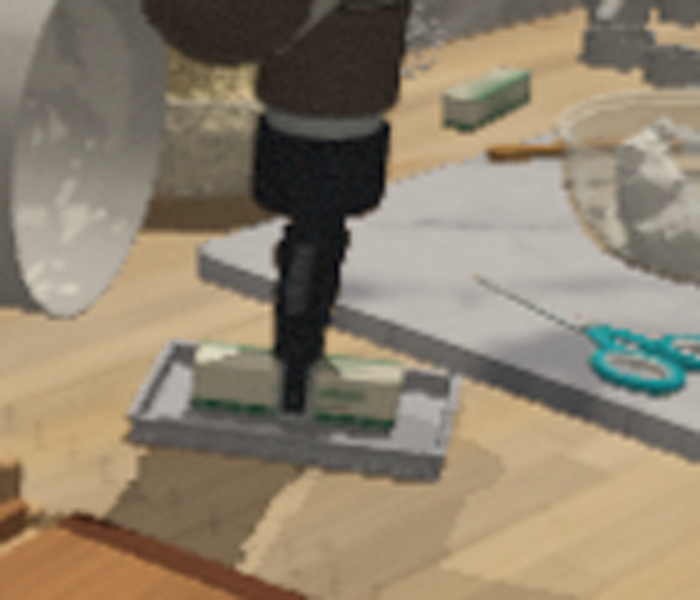

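Emit:
send_rows --translation '[[0, 0, 2], [0, 0, 0], [0, 0, 0], [0, 0, -20], [0, 0, -45]]' --dr '[[0, 0, 0], [0, 0, 0], [0, 0, 0], [0, 0, 0], [0, 0, 0]]' --grip '[20, 50, 50, 50, 50]'

```text
clock: 10.22
position: [470.4, -189.3, 31.4]
ee_rot: [-0.032, 0.999, 0.0, -0.002]
contact_force: [0.4, -0.2, -0.7]
gripper_width: 50.0
```

```bash
python3 -c "
from h import *
s=st()
im=arm.get_image('wrist'); cv2.imwrite('pics/w7.png',im[:,:,::-1])
plan([((500,-110,130),down(110),3),((590,60,140),down(140),4),((698,142,110),down(160.8),3)])
"
```

```text
t 10.22 p [ 470.4  -189.28   31.36] F [ 0.41 -0.16 -0.71] w 50.0 j [-0.06  0.37 -0.48 -0.   -0.72 -1.44]
T [[-10,26,-31],[-13,25,-30],[-14,24,-31],[-36,32,-3],[-39,28,-2]] D [[0.0,0.0,-5.5],[0.0,0.5,-5.5],[0.0,0.0,-5.0],[0.0,0.0,-7.5],[0.0,0.0,-7.5]]
T [[-43,22,-3],[-45,16,-2],[-44,-10,10],[-43,-15,10],[-40,-20,9]] D [[0.0,0.0,-7.5],[0.0,0.0,-7.5],[0.0,0.0,-7.0],[0.0,0.0,-7.0],[0.0,0.0,-7.0]]
end [697.5  141.78 110.3 ] zdir [ 0. -0. -1.] ydir [-0.94  0.33 -0.  ]
```

View pics/w7.png

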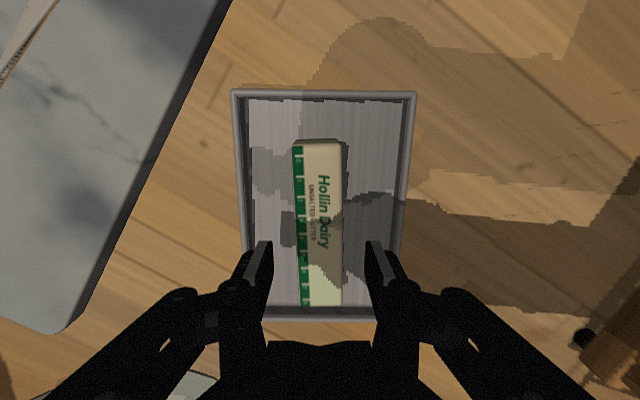

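Emit:
send_rows --translation '[[-10, 26, -31], [-13, 25, -30], [-14, 24, -31], [-36, 32, -3], [-39, 28, -2]]' --dr '[[0, 0, -5.5], [0, 0, -5.5], [0, 0, -5], [0, 0, -7.5], [0, 0, -7.5]]' --grip '[50, 50, 50, 50, 50]'

```text
clock: 10.9
position: [542.5, -23.1, 130.2]
ee_rot: [-0.3, 0.954, -0.0, 0.001]
contact_force: [-0.8, -0.4, 0.2]
gripper_width: 49.9
```

Emit:
send_rows --translation '[[-43, 22, -3], [-45, 16, -2], [-44, -10, 10], [-43, -15, 10], [-40, -20, 9]]' --dr '[[0, 0, -7.5], [0, 0, -7.5], [0, 0, -7], [0, 0, -7], [0, 0, -7]]' --grip '[50, 50, 50, 50, 50]'

```text
clock: 11.52
position: [696.0, 143.1, 104.8]
ee_rot: [-0.58, 0.815, -0.0, 0.0]
contact_force: [-0.1, 0.1, 0.6]
gripper_width: 49.9
```

Emit:
send_rows --translation '[[0, 0, 0], [0, 0, 0], [0, 0, 0], [0, 0, 0], [0, 0, 0]]' --dr '[[0, 0, 0], [0, 0, 0], [0, 0, 0], [0, 0, 0], [0, 0, 0]]' --grip '[50, 50, 50, 50, 50]'

```text
clock: 12.15
position: [694.9, 141.7, 105.8]
ee_rot: [-0.578, 0.816, -0.0, 0.0]
contact_force: [-0.4, -1.0, -0.0]
gripper_width: 50.1
```

```bash
python3 -c "
from h import *
s=st()
im=arm.get_image('wrist'); cv2.imwrite('pics/w8.png',im[:,:,::-1])
print(arm.place_of('backrest_grip','wrist')[:2])
print(arm.search_frame('backrest_grip','wrist')[:2])
"
```

```text
t 12.15 p [694.88 141.67 105.79] F [-0.4  -0.96 -0.02] w 50.1 j [ 0.43  0.59  0.13 -0.   -1.11 -0.77]
[{'xyz': [703.3, 139.6, 105.5], 'confidence': 0.79}]
[{'xyz': [683.3, 108.9, 108.4], 'confidence': 0.85}]
```

View pics/w8.png

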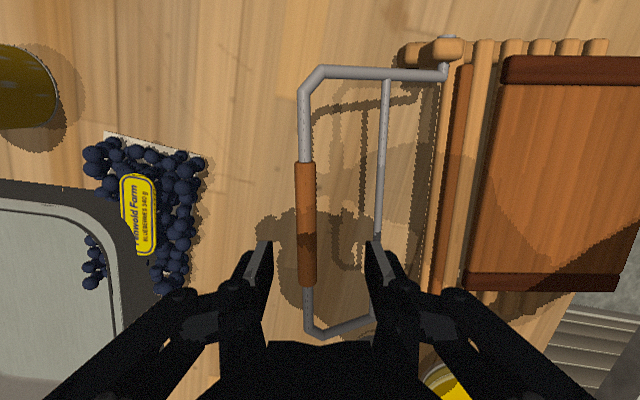

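```bash
python3 -c "
from h import *
d=np.array([.9444,-.3289]);l=np.array([.3289,.9444])
a=px2w('wrist',306,162,107);b=px2w('wrist',307,286,107); print(a,b,(a+b)/2,np.linalg.norm(a-b))
h=np.array([609.7,173])
for p in (a,b,(a+b)/2,np.array([703.3,139.8])): print((p[:2]-h)@d,(p[:2]-h)@l)
plan([((703.5,140,70),down(160.8),2),((703.5,140,48),down(160.8),2)])
"
```

```text
[687.63  97.71 107.  ] [718.52 184.51 107.  ] [703.08 141.11 107.  ] 92.13577729727852
98.3578781901495 -45.47429317856508
98.98829917895246 46.662394087570405
98.67308868455103 0.5940504545026819
99.31531999999991 -0.5690400000000153
T [[-1,-4,18],[0,-5,17],[0,0,11],[0,0,11],[0,0,0]] D [[0.0,0.0,0.0],[0.0,0.0,0.0],[0.0,0.0,0.0],[0.0,0.0,0.0],[0,0,0]]
end [703.79 139.82  48.3 ] zdir [ 0.  0. -1.] ydir [-0.94  0.33 -0.  ]
```

Emit:
send_rows --translation '[[-1, -4, 18], [0, -4, 17], [0, 0, 11], [0, 0, 11], [0, 0, 0]]' --dr '[[0, 0, 0], [0, 0, 0], [0, 0, 0], [0, 0, 0], [0, 0, 0]]' --grip '[50, 50, 50, 50, 40]'

```text
clock: 12.92
position: [702.1, 140.1, 46.5]
ee_rot: [-0.578, 0.816, 0.0, -0.001]
contact_force: [0.2, 0.2, 0.4]
gripper_width: 39.9
```

Emit:
send_rows --translation '[[0, 0, 0], [0, 0, 0], [0, 0, 0], [0, 0, 0], [0, 0, 0]]' --dr '[[0, 0, 0], [0, 0, 0], [0, 0, 0], [0, 0, 0], [0, 0, 0]]' --grip '[5, 5, 5, 5, 5]'

```text
clock: 13.55
position: [703.8, 140.4, 49.0]
ee_rot: [-0.579, 0.816, -0.001, 0.001]
contact_force: [2.6, -0.6, 2.4]
gripper_width: 12.0
```

```bash
python3 -c "
from h import *
s=st()
th=np.linspace(.445,1.47,11)
for k in range(10): print(round(110*(np.cos(th[k])-np.cos(th[k+1])),1),round(-110*(np.sin(th[k+1])-np.sin(th[k])),1))
im=arm.get_image('side'); cv2.imwrite('pics/s9.png',im[:,:,::-1])
crop('pics/s9.png',(200,130,400,290),4,'pics/s9c.png')
"
```

```text
t 13.55 p [703.8  140.39  49.  ] F [ 2.6  -0.63  2.44] w 12.0 j [ 0.42  0.65  0.09  0.   -1.01 -0.76]
5.4 -9.9
6.4 -9.3
7.3 -8.6
8.1 -7.8
8.9 -7.0
9.5 -6.0
10.1 -5.0
10.6 -3.9
10.9 -2.8
11.1 -1.7
```

View pics/s9c.png

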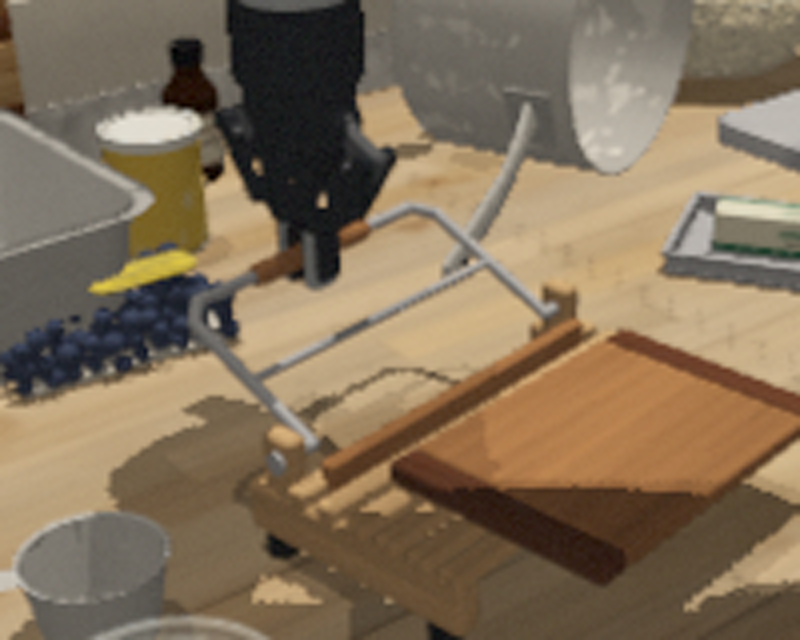

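Emit:
send_rows --translation '[[0, 5, -10], [0, 6, -9], [0, 7, -9], [0, 8, -8], [0, 9, -7]]' --dr '[[0, 0, 0], [0, 0, 0], [0, 0, 0], [0, 0, 0], [0, 0, 0]]' --grip '[5, 5, 5, 5, 5]'

```text
clock: 14.22
position: [673.9, 150.8, 91.6]
ee_rot: [-0.578, 0.816, -0.003, 0.003]
contact_force: [12.6, -5.4, -4.8]
gripper_width: 12.1
```

Emit:
send_rows --translation '[[0, 9, -6], [0, 10, -5], [0, 11, -4], [0, 11, -3], [0, 9, -1]]' --dr '[[0, 0, 0], [0, 0, 0], [0, 0, 0], [0, 0, 0], [0, 0, 0]]' --grip '[5, 5, 5, 5, 5]'

```text
clock: 14.85
position: [629.8, 166.2, 115.8]
ee_rot: [-0.579, 0.815, -0.005, 0.006]
contact_force: [12.0, -11.7, 10.1]
gripper_width: 11.9
```

```bash
python3 -c "
from h import *
s=st()
im=arm.get_image('side'); cv2.imwrite('pics/s10.png',im[:,:,::-1])
crop('pics/s10.png',(200,110,400,290),4,'pics/s10c.png')
d=np.array([.9444,-.3289]);h=np.array([609.7,173])
print((s['position'][:2]-h)@d)
print(arm.place_of('backrest_grip','side')[:2])
st()
"
```

```text
t 14.85 p [629.79 166.21 115.78] F [ 12.   -11.74  10.1 ] w 11.9 j [ 0.51  0.48 -0.05  0.01 -1.03 -0.85]
21.211878937700188
[{'xyz': [628.9, 167.3, 167.1], 'confidence': 0.83}]
t 14.95 p [628.85 166.52 115.97] F [ 8.4  -9.5  10.51] w 11.8 j [ 0.51  0.48 -0.05  0.01 -1.03 -0.85]
```

View pics/s10c.png

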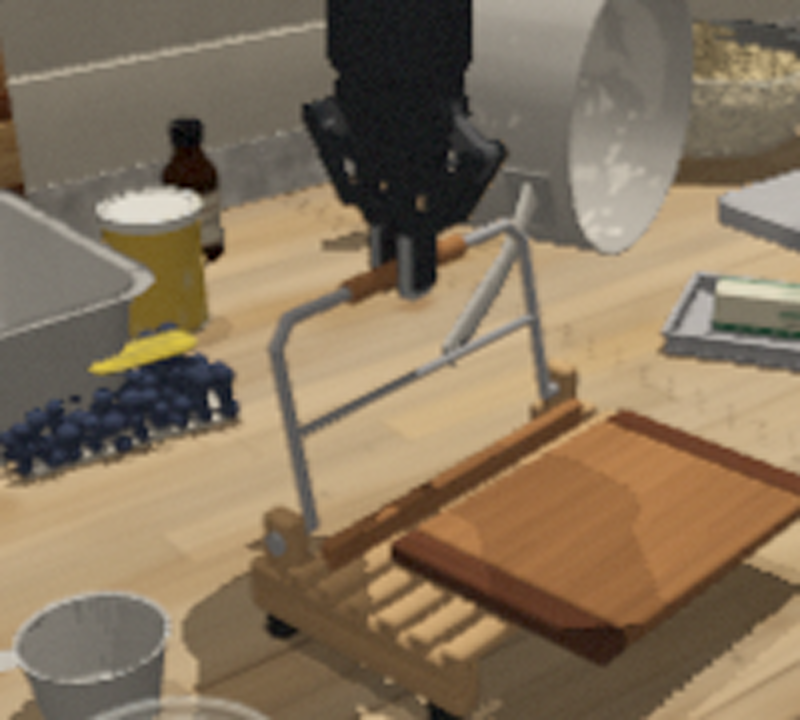

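Emit:
send_rows --translation '[[0, 4, -1], [0, 4, 0], [0, 4, 0], [0, 3, 0], [0, 0, 0]]' --dr '[[0, 0, 0], [0, 0, 0], [0, 0, 0], [0, 0, 0], [0, 0, 0]]' --grip '[5, 5, 5, 5, 5]'

```text
clock: 15.58
position: [623.1, 168.8, 117.7]
ee_rot: [-0.579, 0.815, -0.009, 0.011]
contact_force: [31.5, -22.4, 2.6]
gripper_width: 11.6
```

```bash
python3 -c "
from h import *
s=st()
d=np.array([.9444,-.3289]);h=np.array([609.7,173])
print((s['position'][:2]-h)@d, s['contact_force'][:2]@d)
"
```

```text
t 15.57 p [623.11 168.84 117.72] F [ 31.45 -22.37   2.6 ] w 11.6 j [ 0.52  0.46 -0.07  0.02 -1.01 -0.87]
14.032597883550267 37.06221391290214
```

Emit:
send_rows --translation '[[0, -6, 0], [0, -4, 0], [0, 0, 0], [0, 0, 0], [0, 0, 0]]' --dr '[[0, 0, 0], [0, 0, 0], [0, 0, 0], [0, 0, 0], [0, 0, 0]]' --grip '[5, 5, 40, 40, 40]'

```text
clock: 16.2
position: [616.9, 170.1, 109.9]
ee_rot: [-0.578, 0.816, 0.0, -0.001]
contact_force: [-0.6, 0.3, 0.6]
gripper_width: 39.9
```

```bash
python3 -c "
from h import *
s=st()
d=np.array([.9444,-.3289]);h=np.array([609.7,173])
print((s['position'][:2]-h)@d, s['contact_force'][:2]@d)
im=arm.get_image('side'); cv2.imwrite('pics/s11.png',im[:,:,::-1])
print(arm.place_of('backrest_grip','side')[:2])
crop('pics/s11.png',(220,110,380,270),5,'pics/s11c.png')
"
```

```text
t 16.2 p [616.93 170.09 109.91] F [-0.59  0.31  0.59] w 39.9 j [ 0.52  0.47 -0.06 -0.   -1.04 -0.86]
7.781930060711183 -0.6632694140548256
[{'xyz': [623.1, 169.2, 170.2], 'confidence': 0.71}]
```

View pics/s11c.png

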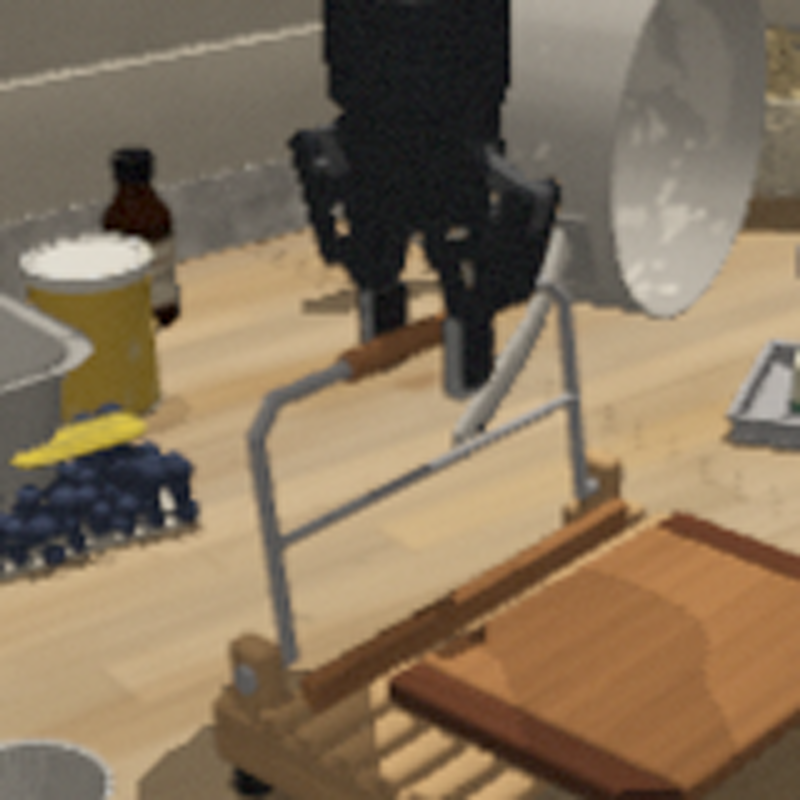

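```bash
cat >> h.py <<'E'
DD=np.array([.9444,-.3289,0]);LL=np.array([.3289,.9444,0]);RAIL=np.array([586.9,181.1,0])
def rk(x,y,z): return RAIL+(x+12)*DD+y*LL+np.array([0,0,z])
def tork(p): q=np.array(p)-RAIL*[1,1,0]; return np.array([q@DD-12,q@LL,q[2]])
E
python3 - <<'E'
from h import *
plan([((617,170,178),down(160.8),2),(rk(-205,-15,90),down(250.8),9),(rk(-205,-15,-5),down(250.8),4)])
E
```

```text
T [[0,0,-34],[0,0,-34],[2,25,10],[-3,25,10],[-7,24,10]] D [[0.0,0.0,0.0],[0.0,0.0,0.0],[0.0,0.0,-10.0],[0.0,0.0,-10.0],[0.0,0.0,-10.0]]
T [[-11,23,9],[-15,20,10],[-18,17,10],[-21,14,10],[-23,10,10]] D [[0.0,0.0,-10.0],[0.0,0.0,-10.0],[0.0,0.0,-10.0],[0.0,0.0,-10.0],[0.0,0.0,-10.0]]
T [[-24,6,10],[0,0,24],[0,0,23],[0,0,24],[0,0,24]] D [[0.0,0.0,-10.0],[0.0,0.0,0.0],[0.0,0.0,0.0],[0.0,0.0,0.0],[0.0,0.0,0.0]]
end [399.86 230.63  -5.47] zdir [-0. -0. -1.] ydir [-0.33 -0.94  0.  ]
```

Emit:
send_rows --translation '[[0, 0, -34], [0, 0, -34], [2, 25, 10], [-3, 25, 10], [-7, 24, 10]]' --dr '[[0, 0, 0], [0, 0, 0], [0, 0, -10], [0, 0, -10], [0, 0, -10]]' --grip '[40, 40, 40, 40, 40]'

```text
clock: 16.92
position: [544.4, 190.4, 148.4]
ee_rot: [0.772, -0.636, -0.0, 0.0]
contact_force: [0.1, 0.2, -0.3]
gripper_width: 39.6
```

Emit:
send_rows --translation '[[-11, 23, 9], [-15, 20, 10], [-18, 17, 10], [-21, 14, 10], [-23, 10, 10]]' --dr '[[0, 0, -10], [0, 0, -10], [0, 0, -10], [0, 0, -10], [0, 0, -10]]' --grip '[80, 80, 80, 80, 80]'

```text
clock: 17.55
position: [423.5, 224.3, 99.5]
ee_rot: [0.968, -0.25, -0.0, 0.0]
contact_force: [-0.7, 0.9, -0.8]
gripper_width: 80.1
```

Emit:
send_rows --translation '[[-24, 6, 10], [0, 0, 0], [0, 0, 0], [0, 0, 0], [0, 0, 0]]' --dr '[[0, 0, -10], [0, 0, 0], [0, 0, 0], [0, 0, 0], [0, 0, 0]]' --grip '[80, 80, 80, 80, 80]'

```text
clock: 18.18
position: [401.3, 230.7, 90.2]
ee_rot: [0.986, -0.169, 0.0, -0.0]
contact_force: [-0.0, -0.5, 0.3]
gripper_width: 79.9
```

```bash
python3 -c "
from h import *
s=st(); print('rack',tork(s['position']))
im=arm.get_image('wrist'); cv2.imwrite('pics/w12.png',im[:,:,::-1])
for t in ['board_back_left','board_back_right','board','stop_rail']: print(t,[(x['confidence'],tork(x['xyz'])) for x in arm.place_of(t,'wrist')[:2]])
im=arm.get_image('side'); cv2.imwrite('pics/s12.png',im[:,:,::-1])
plan([(rk(-205,-15,-5),down(250.8),4)])
"
```

```text
t 18.18 p [401.31 230.69  90.17] F [-0.03 -0.49  0.31] w 79.9 j [ 0.87  0.22 -0.52  0.   -0.83  0.36]
rack [-203.58  -14.21   90.17]
board_back_left []
board_back_right []
board [(0.63, array([-103.31,  -13.59,   49.4 ]))]
stop_rail []
T [[0,0,24],[0,0,24],[-1,0,23],[0,1,24],[0,0,0]] D [[0.0,0.0,0.0],[0.0,0.0,0.0],[0.0,0.0,0.0],[0.0,0.0,0.0],[0,0,0]]
end [399.51 230.04  -4.99] zdir [-0. -0. -1.] ydir [-0.33 -0.94  0.  ]
```

View pics/w12.png

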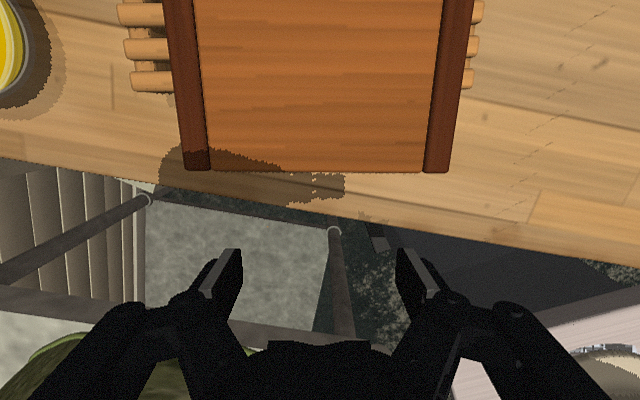

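View pics/s12.png

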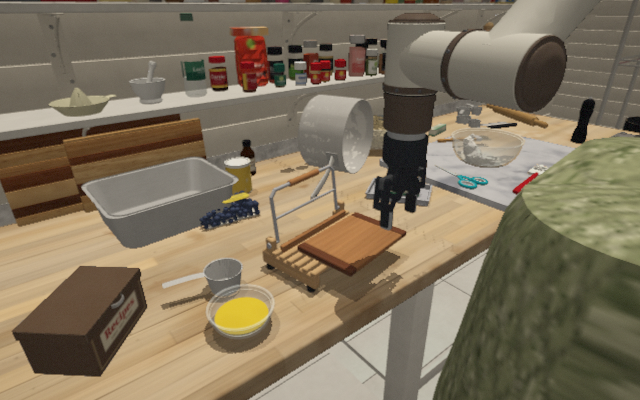

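```bash
python3 -c "
from h import *
for u,v,z in [(184,170,62),(449,173,62),(345,210,0),(160,180,0)]: print(tork(px2w('wrist',u,v,z)))
"
```

```text
[-172.23   85.72   62.  ]
[-174.83 -112.75   62.  ]
[-227.46  -41.57    0.  ]
[-195.86  140.35    0.  ]
```

Emit:
send_rows --translation '[[0, 0, 24], [0, 0, 24], [0, 0, 24], [0, 0, 24], [0, 0, 0]]' --dr '[[0, 0, 0], [0, 0, 0], [0, 0, 0], [0, 0, 0], [0, 0, 0]]' --grip '[80, 80, 80, 80, 80]'

```text
clock: 19.1
position: [399.8, 229.6, -7.3]
ee_rot: [0.986, -0.168, -0.001, 0.002]
contact_force: [-0.1, 0.1, -0.5]
gripper_width: 79.8
```

Emit:
send_rows --translation '[[6, 0, 0], [7, 0, 0], [6, 0, 0], [5, 0, 0], [4, 0, 0]]' --dr '[[0, 0, 0], [0, 0, 0], [0, 0, 0], [0, 0, 0], [0, 0, 0]]' --grip '[80, 80, 80, 80, 80]'

```text
clock: 19.73
position: [427.2, 221.2, -5.8]
ee_rot: [0.986, -0.168, -0.0, 0.0]
contact_force: [-3.5, 1.2, 1.7]
gripper_width: 80.5
```

```bash
python3 -c "
from h import *
s=st(); print('rack',tork(s['position']),s['contact_force']@DD)
im=arm.get_image('wrist'); cv2.imwrite('pics/w13.png',im[:,:,::-1])
im=arm.get_image('side'); cv2.imwrite('pics/s13.png',im[:,:,::-1])
crop('pics/s13.png',(250,150,430,290),4,'pics/s13c.png')
"
```

```text
t 19.73 p [427.18 221.25  -5.84] F [-3.53  1.23  1.67] w 80.5 j [ 0.82  0.4  -0.58 -0.   -0.59  0.42]
rack [-176.05  -14.62   -5.84] -3.736508265413228
```

View pics/w13.png

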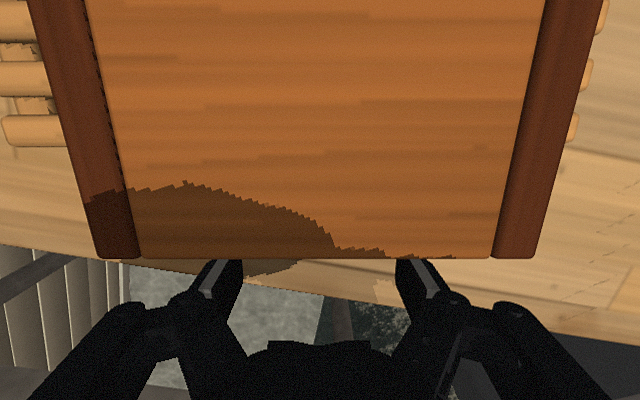

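View pics/s13c.png

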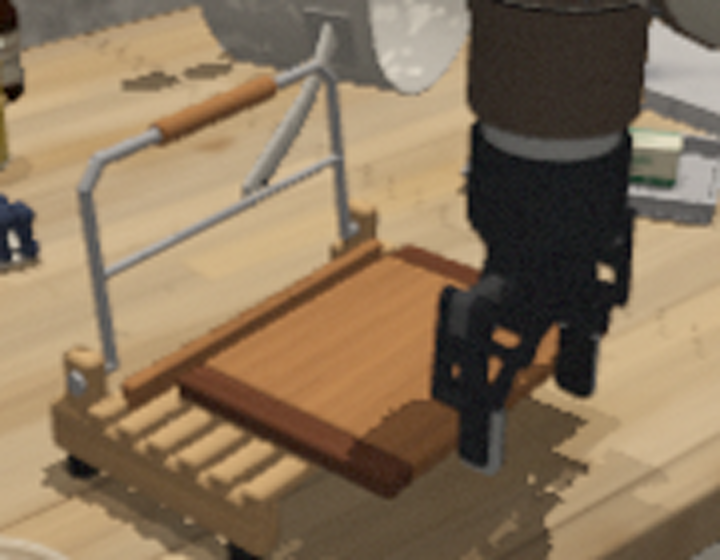

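Emit:
send_rows --translation '[[4, 0, 0], [3, 0, 0], [3, 0, 0], [2, 0, 0], [0, 0, 0]]' --dr '[[0, 0, 0], [0, 0, 0], [0, 0, 0], [0, 0, 0], [0, 0, 0]]' --grip '[80, 80, 80, 80, 80]'

```text
clock: 20.45
position: [438.7, 217.4, -6.0]
ee_rot: [0.986, -0.168, 0.0, -0.0]
contact_force: [-0.7, 0.1, 0.8]
gripper_width: 79.5
```

```bash
python3 -c "
from h import *
s=st(); print('rack',tork(s['position']),s['contact_force']@DD,s['wrist_torque'])
im=arm.get_image('side'); cv2.imwrite('pics/s14.png',im[:,:,::-1])
crop('pics/s14.png',(250,170,410,290),5,'pics/s14c.png')
"
```

```text
t 20.45 p [438.7  217.36  -6.02] F [-0.65  0.14  0.81] w 79.5 j [ 0.79  0.41 -0.56  0.   -0.6   0.44]
rack [-163.89  -14.5    -6.02] -0.6631621860207394 [ 0.07  0.36 -0.04]
```

View pics/s14c.png

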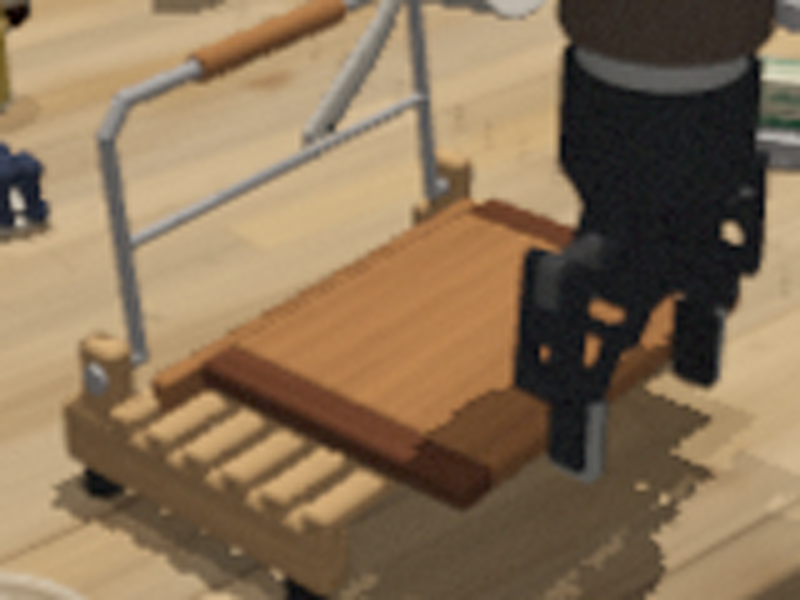

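Close to the rail but with no force build-up yet; I'll keep pushing gently.

Emit:
send_rows --translation '[[2, 0, 0], [2, 0, 0], [2, 0, 0], [0, 0, 0], [0, 0, 0]]' --dr '[[0, 0, 0], [0, 0, 0], [0, 0, 0], [0, 0, 0], [0, 0, 0]]' --grip '[80, 80, 80, 80, 80]'

```text
clock: 21.12
position: [439.4, 215.8, -6.1]
ee_rot: [0.986, -0.166, -0.003, 0.001]
contact_force: [-24.7, 10.8, 12.7]
gripper_width: 79.9
```

```bash
python3 -c "
from h import *
s=st(); print('rack',tork(s['position']),s['contact_force']@DD,s['wrist_torque'])
"
```

```text
t 21.12 p [439.4  215.84  -6.05] F [-24.68  10.83  12.7 ] w 79.9 j [ 0.79  0.41 -0.55 -0.01 -0.61  0.46]
rack [-162.73  -15.7    -6.05] -26.87153130072457 [3.56 6.18 0.79]
```

```bash
cat >> h.py <<'E'
def tilt(t):
    t=np.radians(t); return toolrot(np.sin(t)*DD-np.cos(t)*np.array([0,0,1]), -LL)
E
python3 - <<'E'
from h import *
plan([(rk(-200,-15,-4),tilt(0),3),(rk(-160,-15,-2),tilt(45),9)])
E
```

```text
T [[-12,0,-1],[-13,0,0],[-12,-1,-1],[4,0,0],[5,0,0]] D [[0.0,0.0,0.0],[0.0,0.0,0.0],[0.0,0.5,0.0],[0.0,5.0,0.0],[0.0,5.0,0.0]]
T [[4,0,1],[5,0,1],[4,0,1],[4,0,2],[4,0,2]] D [[0.0,5.0,0.0],[0.0,5.0,0.0],[0.0,5.0,0.0],[0.0,5.0,0.0],[0.0,5.0,0.0]]
T [[4,0,2],[3,0,3],[0,0,0],[0,0,0],[0,0,0]] D [[0.0,5.0,0.0],[0.0,5.0,0.0],[0,0,0],[0,0,0],[0,0,0]]
end [442.44 215.85  -2.39] zdir [ 0.67 -0.24 -0.7 ] ydir [-0.33 -0.94  0.  ]
```

Emit:
send_rows --translation '[[-12, 0, -1], [-13, 0, 0], [-12, 0, -1], [4, 0, 0], [5, 0, 0]]' --dr '[[0, 0, 0], [0, 0, 0], [0, 0, 0], [0, 5, 0], [0, 5, 0]]' --grip '[80, 80, 70, 60, 60]'

```text
clock: 21.75
position: [418.5, 225.2, -3.0]
ee_rot: [0.982, -0.168, 0.084, 0.014]
contact_force: [1.4, -1.5, 1.6]
gripper_width: 60.0
```

Emit:
send_rows --translation '[[4, 0, 1], [5, 0, 1], [4, 0, 1], [4, 0, 2], [4, 0, 2]]' --dr '[[0, 5, 0], [0, 5, 0], [0, 5, 0], [0, 5, 0], [0, 5, 0]]' --grip '[60, 60, 60, 60, 60]'

```text
clock: 22.38
position: [455.4, 210.5, 4.6]
ee_rot: [0.956, -0.167, 0.235, 0.05]
contact_force: [0.8, 0.5, -0.5]
gripper_width: 59.9
```

```bash
python3 -c "
from h import *
s=st(); print('rack',tork(s['position']),R.from_quat(s['ee_rot']).apply([0,0,1])@np.stack([DD,LL,[0,0,1]],1),R.from_quat(s['ee_rot']).apply([0,1,0])@np.stack([DD,LL,[0,0,1]],1))
im=arm.get_image('wrist'); cv2.imwrite('pics/w15.png',im[:,:,::-1])
im=arm.get_image('side'); cv2.imwrite('pics/s15.png',im[:,:,::-1])
"
```

```text
t 22.38 p [455.38 210.5    4.6 ] F [ 0.83  0.52 -0.49] w 59.9 j [ 0.62  0.34 -1.07  1.83 -0.42 -1.19]
rack [-145.87  -15.49    4.6 ] [ 0.47 -0.02 -0.88] [-0.02 -1.    0.02]
```

View pics/w15.png

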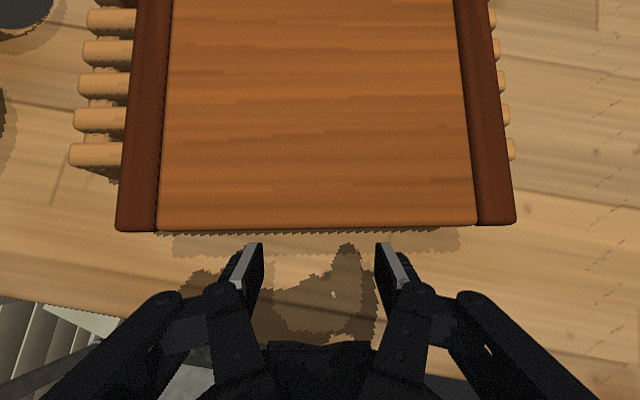

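View pics/s15.png

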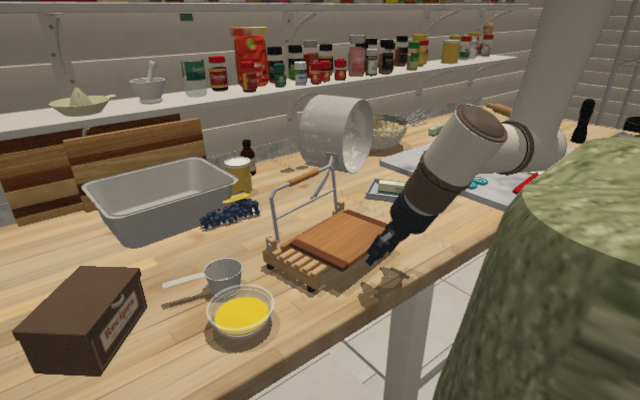

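```bash
cat > kin.py <<'E'
from h import *
from scipy.optimize import least_squares
import itertools
L=[json.loads(l) for l in open('log.jsonl')]
J=np.array([l['joints'] for l in L]);P=np.array([l['position'] for l in L]);Q=R.from_quat([l['ee_rot'] for l in L])
def Ro(ax,a): return R.from_euler(ax,a)
def ori(j,s4):
    return Ro('z',j[0])*Ro('y',j[1]-j[2])*Ro('x',s4*j[3])*Ro('y',-j[4])
def fk(j,p,s4=1):
    c,a,A,B,C,D,T,d1,d2,d3=p   # d1 before j4, d3 after
    O=ori(j,s4)
    v=Ro('z',j[0]).apply(np.array([a,d1,c])+Ro('y',j[1]).apply([B,0,A])+Ro('y',j[1]-j[2]).apply([D,0,C])) + (Ro('z',j[0])*Ro('y',j[1]-j[2])*Ro('x',s4*j[3])).apply([0,d2,d3]) + O.apply([T,0,0])
    return v,O
if __name__=='__main__':
    for s4 in (1,-1):
        e=[np.degrees(np.arccos(np.clip(ori(j,s4).apply([1,0,0])@q.apply([0,0,1]),-1,1))) for j,q in zip(J,Q)]
        print(s4,np.round(e,1)[-3:],max(e))
        def res(p): return np.concatenate([fk(j,p,s4)[0]-x for j,x in zip(J,P)])
        prior=np.array([300,0,400,0,0,400,250,-160,0,0.])
        f=least_squares(lambda p: np.concatenate([res(p),(p-prior)*0.003]),prior)
        print(np.round(f.x,1),np.abs(res(f.x)).max(),res(f.x)[-3:])
E
python3 kin.py
```

```text
1 [ 0.   0.4 46.3] 46.303616049085974
[ 120.8    0.8  565.9   -0.4   63.   422.2  296.7 -248.2   87.4  -64.6] 8.705712335170347 [ 0.22 -0.04 -1.86]
-1 [0. 0. 0.] 8.537736462515939e-07
[ 160.7    0.   564.9    0.    -0.   421.8  337.1    0.  -159.8    0. ] 0.0026110909213343803 [-0. -0.  0.]
```

```bash
cat > ik.py <<'E'
from kin import *
def res(p): return np.concatenate([fk(j,p,-1)[0]-x for j,x in zip(J,P)])
f=least_squares(res,[160,0,565,0,0,422,337,0,-160,0.],x_scale=1.); KP=f.x
M=(ori(J[-1],-1).inv()*Q[-1]); j6=J[-1][5]
best=None
for s6 in (1,-1):
    M0=Ro('x',s6*j6).inv()*M
    e=max((( ori(j,-1)*Ro('x',s6*j[5])*M0).inv()*q).magnitude() for j,q in zip(J,Q))
    if best is None or e<best[0]: best=(e,s6,M0)
S6,M0=best[1],best[2]
lo=np.array([-3.14,-1.21,-1.07,-3.16,-2.99,-3.1]);hi=np.array([3.14,2.06,1.41,2.05,-.16,3.1])
def FK(j):
    v,O=fk(j,KP,-1); return v,O*Ro('x',S6*j[5])*M0
def IK(pos,Rt,seed,n=6):
    out=[]
    rng=np.random.default_rng(0)
    seeds=[np.array(seed)]+[rng.uniform(lo,hi) for _ in range(n)]
    for s in seeds:
        def r(j):
            v,O=FK(j); return np.concatenate([(v-pos)/100,(O.inv()*Rt).as_rotvec()])
        g=least_squares(r,np.clip(s,lo+1e-3,hi-1e-3),bounds=(lo,hi),xtol=1e-12,ftol=1e-12)
        out.append((np.abs(g.fun).max(),g.x))
        if out[-1][0]<1e-4 and s is seeds[0] : break
    out.sort(key=lambda o:(o[0]>1e-3, np.abs(o[1]-seed).sum() if o[0]<1e-3 else o[0]))
    return out[0]
if __name__=='__main__':
    print(np.round(KP,2),best[0],S6)
    print(J[-1])
    tipo=48
    def tcp(C,t,x=11):  # C rack (x,z) of tip upper corner
        t=np.radians(t); z=np.array([np.sin(t),-np.cos(t)]);xx=np.array([np.cos(t),np.sin(t)])
        q=np.array(C)-x*xx+tipo*z; return rk(q[0],-15,q[1])
    seed=J[-1]
    for t in (0,15,20,25,30,35,40,45,55,65,80,90):
        tt=np.radians(t)
        row=[]
        for ph in (0,20,45,70,90,104):
            p=np.radians(ph)
            xb=-12-10*np.tan(p) if ph<33.6 else -12-12*np.sin(p)
            zb=50 if ph<=90 else 50-12*np.cos(p)
            E=np.array([xb-140*np.cos(p),zb+140*np.sin(p)])
            C=E+15*(np.array([np.sin(tt),-np.cos(tt)]) if ph<90-t else np.array([np.cos(p),-np.sin(p)]))
            e,j=IK(tcp(C,t),tilt(t),seed,8); row.append((ph,'ok' if e<1e-3 else round(e,2),np.round(j,2).tolist() if ph in(0,104) else ''))
        print(t,row)
E
python3 ik.py
```

```text
[ 160.6    0.   564.9   -0.    -0.   421.8  337.     0.  -159.8    0. ] 7.000444685920578e-16 -1
[ 0.62  0.34 -1.07  1.83 -0.42 -1.19]
0 [(0, 'ok', [0.79, 0.42, -0.57, 0.0, -0.58, 0.45]), (20, 'ok', ''), (45, 'ok', ''), (70, 'ok', ''), (90, 'ok', ''), (104, 'ok', [0.54, 0.41, -0.12, 0.0, -1.04, 0.7])]
15 [(0, 'ok', [0.71, 0.36, -0.98, 1.18, -0.24, -0.63]), (20, 'ok', ''), (45, 'ok', ''), (70, 'ok', ''), (90, 'ok', ''), (104, 'ok', [0.63, 0.33, -0.4, 0.33, -0.71, 0.37])]
20 [(0, 'ok', [0.56, 0.36, -1.03, 1.72, -0.27, -1.02]), (20, 'ok', ''), (45, 'ok', ''), (70, 'ok', ''), (90, 'ok', ''), (104, 'ok', [0.64, 0.31, -0.52, 0.52, -0.61, 0.19])]
25 [(0, 'ok', [0.5, 0.37, -1.05, 1.99, -0.35, -1.23]), (20, 'ok', ''), (45, 'ok', ''), (70, 'ok', ''), (90, 'ok', ''), (104, 'ok', [0.63, 0.29, -0.64, 0.78, -0.51, -0.06])]
30 [(0, np.float64(0.02), [0.52, 0.39, -1.06, 2.05, -0.45, -1.32]), (20, 'ok', ''), (45, 'ok', ''), (70, 'ok', ''), (90, 'ok', ''), (104, 'ok', [0.57, 0.28, -0.75, 1.13, -0.45, -0.35])]
35 [(0, np.float64(0.04), [0.57, 0.41, -1.07, 2.05, -0.55, -1.37]), (20, np.float64(0.01), ''
[... 776 characters left out ...]
 0.67, -1.07, 1.77, -1.14, -1.66]), (20, np.float64(0.18), ''), (45, np.float64(0.12), ''), (70, np.float64(0.07), ''), (90, np.float64(0.1), ''), (104, np.float64(0.12), [0.5, 0.42, -0.93, 2.05, -0.98, -1.28])]
80 [(0, np.float64(0.19), [0.99, 0.87, -1.07, 1.67, -1.46, -1.91]), (20, np.float64(0.21), ''), (45, np.float64(0.19), ''), (70, np.float64(0.11), ''), (90, np.float64(0.15), ''), (104, np.float64(0.18), [0.57, 0.58, -0.96, 2.05, -1.37, -1.5])]
90 [(0, np.float64(0.15), [1.01, 1.0, -1.07, 1.61, -1.65, -2.07]), (20, np.float64(0.19), ''), (45, np.float64(0.19), ''), (70, np.float64(0.14), ''), (90, np.float64(0.14), ''), (104, np.float64(0.18), [0.57, 0.7, -0.97, 2.05, -1.63, -1.66])]
```

```bash
cat > path.py <<'E'
from ik import *
SP=np.array([2.79,2.79,3.14,3.14,3.14,3.14])*.7*.125
def geo(ph):
    p=np.radians(ph)
    xb=-12-10*np.tan(p) if ph<33.6 else -12-12*np.sin(p)
    zb=50 if ph<=90 else 50-12*np.cos(p)
    return np.array([xb,zb]),np.array([-np.cos(p),np.sin(p)])
def tcpC(C,t,y=-15,tipo=48,x=11):
    t=np.radians(t); z=np.array([np.sin(t),-np.cos(t)]);xx=np.array([np.cos(t),np.sin(t)])
    q=np.array(C)-x*xx+tipo*z; return rk(q[0],y,q[1])
def lift(ph,t,back=20):
    B,u=geo(ph); E=B+140*u; tt=np.radians(t)
    C=E+back*(np.array([np.sin(tt),-np.cos(tt)]) if ph<90-t else -u)
    return tcpC(C,t)
def chk(wps,seed):
    j=np.array(seed); 
    for p,Rt,n in wps: pass
def planck(poses,s=None,verbose=True):
    """poses: list of (pos,R) one per row"""
    s=s or arm.read_state(); j=np.array(s['joints']); plan([(p,Rt,1) for p,Rt in poses],s)
    for k,(p,Rt) in enumerate(poses):
        e,jn=IK(p,Rt,j,0); print(k,'err%.3f'%e,'step%.2f'%np.max(np.abs(jn-j)/SP),jn,'rk',tork(p)); j=jn
E
python3 - <<'E'
from path import *
s=arm.read_state()
t=22
P=[]
cur=tork(s['position'])
P.append((rk(-158,-15,-2),tilt(26))); P.append((rk(-166,-15,-10),tilt(24))); P.append((rk(-166,-15,-17),tilt(22)))
P+=[(rk(x,-15,-17),tilt(22)) for x in (-160,-154,-148,-144,-140)]
planck(P)
print('lift')
P=[(lift(ph,t),tilt(t)) for ph in range(0,106,5)]
s2=dict(s); 
e,j=IK(*P[0],s['joints'],6); s2['joints']=j; s2['position']=P[0][0]; s2['ee_rot']=P[0][1].as_quat()
planck(P,s2)
E
```

```text
T [[-13,-1,0],[-11,0,3],[-3,0,7],[6,0,2],[5,0,2]] D [[1.5,-1.5,0.0],[0.0,-2.0,0.0],[0.0,-2.0,0.0],[0.0,0.0,0.0],[0.0,0.0,0.0]]
T [[6,0,2],[3,0,2],[4,0,1],[0,0,0],[0,0,0]] D [[0.0,0.0,0.0],[0.0,0.0,0.0],[0.0,0.0,0.0],[0,0,0],[0,0,0]]
end [460.97 209.28 -16.64] zdir [ 0.36 -0.12 -0.93] ydir [-0.33 -0.94 -0.  ]
0 err0.018 step0.16 [ 0.63  0.34 -1.07  1.78 -0.38 -1.15] rk [-158.01  -15.     -2.  ]
1 err0.019 step0.11 [ 0.64  0.34 -1.07  1.75 -0.35 -1.13] rk [-166.01  -15.    -10.  ]
2 err0.004 step0.37 [ 0.58  0.35 -1.07  1.85 -0.31 -1.17] rk [-166.01  -15.    -17.  ]
3 err0.000 step0.14 [ 0.55  0.36 -1.07  1.89 -0.31 -1.18] rk [-160.01  -15.    -17.  ]
4 err0.000 step0.05 [ 0.54  0.36 -1.06  1.9  -0.31 -1.18] rk [-154.01  -15.    -17.  ]
5 err0.000 step0.05 [ 0.52  0.36 -1.05  1.9  -0.3  -1.17] rk [-148.01  -15.    -17.  ]
6 err0.000 step0.03 [ 0.52  0.37 -1.05  1.9  -0.3  -1.16] rk [-144.01  -15.    -17.  ]
7 err0.000 step0.03 [ 0.51  0.37 -1.04  1.9  -0.3  -1.15] rk [-140.01  -15.    -17.  ]
lift
T [[0,0,0],[4,0,-11],[5,0,-11],[7,0,-11],[6,0,-10]] D [[0.0,0.0,0.0],[0.0,0.0,0.0],[0.0,0
[... 1779 characters left out ...]
66.77 -15.   109.71]
14 err0.000 step0.14 [ 0.75  0.23 -0.71  0.69 -0.54 -0.1 ] rk [-56.54 -15.   114.14]
15 err0.000 step0.12 [ 0.73  0.24 -0.69  0.68 -0.55 -0.07] rk [-46.87 -15.   117.29]
16 err0.000 step0.11 [ 0.72  0.25 -0.67  0.67 -0.55 -0.04] rk [-36.88 -15.   119.55]
17 err0.000 step0.10 [ 0.7   0.26 -0.65  0.66 -0.56 -0.01] rk [-26.63 -15.   120.92]
18 err0.000 step0.09 [ 0.68  0.27 -0.63  0.65 -0.56  0.01] rk [-16.22 -15.   121.37]
19 err0.000 step0.09 [ 0.67  0.28 -0.61  0.64 -0.56  0.04] rk [ -5.71 -15.   121.96]
20 err0.000 step0.08 [ 0.65  0.29 -0.59  0.63 -0.56  0.06] rk [  4.8  -15.   121.64]
21 err0.000 step0.07 [ 0.64  0.31 -0.57  0.63 -0.55  0.08] rk [ 15.25 -15.   120.39]
```

```bash
python3 - <<'E'
from path import *
P=[(tcpC(C,t),tilt(t)) for C,t in [((-163,51),23),((-169,48),17),((-171,40),12),((-171,32),11),((-167,31.5),13),((-162,31.5),15.5),((-157,31.5),18),((-153,31.5),20),((-149,31.5),21),((-146.5,31.5),22)]]
planck(P)
E
```

```text
T [[-8,-1,-3],[-12,0,-1],[-8,0,6],[-3,0,8],[6,0,1]] D [[1.5,-4.5,0.0],[0.0,-6.0,0.0],[0.0,-5.0,0.0],[0.0,-1.0,0.0],[0.0,2.0,0.0]]
T [[7,0,2],[7,0,2],[5,0,1],[5,0,2],[3,0,1]] D [[0.0,2.5,0.0],[0.0,2.5,0.0],[0.0,2.0,0.0],[0.0,1.0,0.0],[0.0,1.0,0.0]]
end [462.43 208.85 -17.18] zdir [ 0.36 -0.12 -0.93] ydir [-0.33 -0.94 -0.  ]
0 err0.000 step0.40 [ 0.61  0.32 -1.06  1.73 -0.33 -1.07] rk [-154.38  -15.      2.52]
1 err0.000 step1.74 [ 0.75  0.32 -1.02  1.25 -0.28 -0.73] rk [-165.5   -15.     -1.12]
2 err0.000 step1.94 [ 0.87  0.35 -0.91  0.72 -0.3  -0.32] rk [-171.79  -15.     -9.24]
3 err0.000 step0.15 [ 0.86  0.37 -0.9   0.68 -0.29 -0.28] rk [-172.65  -15.    -17.22]
4 err0.000 step1.09 [ 0.79  0.36 -0.97  0.98 -0.25 -0.51] rk [-166.93  -15.    -17.74]
5 err0.000 step1.37 [ 0.68  0.36 -1.02  1.35 -0.23 -0.78] rk [-159.78  -15.    -17.69]
6 err0.000 step1.00 [ 0.59  0.36 -1.04  1.63 -0.25 -0.96] rk [-152.64  -15.    -17.55]
7 err0.000 step0.57 [ 0.55  0.36 -1.04  1.78 -0.27 -1.07] rk [-146.93  -15.    -17.37]
8 err0.000 step0.23 [ 0.52  0.37 -1.04  1.85 -0.29 -1.11] rk [-142.08  -15.    -17.25]
9 err0.000 step0.21 [ 0.51  0.37 -1.04  1.9  -0.3  -1.15] rk [-138.73  -15.    -17.13]
```

```bash
python3 - <<'E'
from path import *
P=[(tcpC(C,t),tilt(t)) for C,t in [((-161,51),24),((-164,50),22),((-166,48),20),((-167,45),18.5),((-167,41),17.5),((-167,36),17),((-167,32),17),((-164,31.5),17.5),((-160,31.5),18.5),((-155,31.5),20),((-150,31.5),21),((-147,31.5),22)]]
planck(P)
E
```

```text
T [[-6,-1,-2],[-4,0,0],[-5,0,0],[-3,0,2],[-2,0,4]] D [[1.5,-3.5,0.0],[0.0,-2.0,0.0],[0.0,-2.0,0.0],[0.0,-1.5,0.0],[0.0,-1.0,0.0]]
T [[-2,0,5],[-1,0,4],[3,0,1],[5,0,1],[6,0,2]] D [[0.0,-0.5,0.0],[0.0,0.0,0.0],[0.0,0.5,0.0],[0.0,1.0,0.0],[0.0,1.5,0.0]]
T [[5,0,2],[4,0,1],[0,0,0],[0,0,0],[0,0,0]] D [[0.0,1.0,0.0],[0.0,1.0,0.0],[0,0,0],[0,0,0],[0,0,0]]
end [461.85 209.03 -16.66] zdir [ 0.36 -0.12 -0.93] ydir [-0.33 -0.94 -0.  ]
0 err0.000 step0.28 [ 0.59  0.32 -1.06  1.78 -0.34 -1.11] rk [-151.53  -15.      2.68]
1 err0.000 step0.40 [ 0.63  0.32 -1.06  1.67 -0.31 -1.03] rk [-156.23  -15.      1.37]
2 err0.000 step0.45 [ 0.66  0.32 -1.05  1.55 -0.29 -0.94] rk [-159.93  -15.     -0.87]
3 err0.000 step0.33 [ 0.68  0.32 -1.04  1.46 -0.27 -0.88] rk [-162.21  -15.     -4.01]
4 err0.000 step0.13 [ 0.68  0.33 -1.04  1.42 -0.26 -0.85] rk [-163.07  -15.     -8.09]
5 err0.000 step0.12 [ 0.67  0.34 -1.04  1.46 -0.25 -0.86] rk [-163.5   -15.    -13.12]
6 err0.000 step0.26 [ 0.64  0.35 -1.04  1.53 -0.24 -0.91] rk [-163.5   -15.    -17.12]
7 err0.000 step0.21 [ 0.62  0.35 -1.04  1.58 -0.25 -0.94] rk [-160.07  -15.    -17.59]
8 err0.000 step0.32 [ 0.59  0.36 -1.04  1.67 -0.26 -1.  ] rk [-155.21  -15.    -17.51]
9 err0.000 step0.41 [ 0.55  0.36 -1.04  1.78 -0.27 -1.07] rk [-148.93  -15.    -17.37]
10 err0.000 step0.23 [ 0.52  0.37 -1.04  1.85 -0.29 -1.11] rk [-143.08  -15.    -17.25]
11 err0.000 step0.21 [ 0.51  0.37 -1.04  1.9  -0.3  -1.15] rk [-139.23  -15.    -17.13]
```

Good: within limits. Run the first five rows and check.

Emit:
send_rows --translation '[[-6, -1, -2], [-4, 0, 0], [-5, 0, 0], [-3, 0, 2], [-2, 0, 4]]' --dr '[[1.5, -3.5, 0], [0, -2, 0], [0, -2, 0], [0, -1.5, 0], [0, -1, 0]]' --grip '[60, 60, 60, 60, 60]'

```text
clock: 23.1
position: [439.0, 217.3, -7.7]
ee_rot: [0.974, -0.167, 0.151, 0.023]
contact_force: [-0.1, 0.7, 0.2]
gripper_width: 59.9
```

```bash
python3 - <<'E'
from path import *
s=st(); print(tork(s['position']), R.from_quat(s['ee_rot']).apply([0,0,1])@np.stack([DD,LL,[0,0,1]],1),R.from_quat(s['ee_rot']).apply([0,1,0])@np.stack([DD,LL,[0,0,1]],1))
P=[(tcpC(C,t),tilt(t)) for C,t in [((-167,36),17),((-167,32),17),((-164,31.5),17.5),((-160,31.5),18.5),((-155,31.5),20)]]
planck(P)
E
```

```text
t 23.1 p [439.03 217.31  -7.7 ] F [-0.1   0.66  0.2 ] w 59.9 j [ 0.68  0.33 -1.04  1.44 -0.26 -0.86]
[-163.56  -14.44   -7.7 ] [ 0.3   0.   -0.95] [-0. -1. -0.]
T [[-2,1,5],[-1,0,4],[3,0,1],[5,0,2],[6,0,2]] D [[0.0,-0.5,-0.5],[0.0,0.0,0.0],[0.0,0.5,0.0],[0.0,1.0,0.0],[0.0,1.5,0.0]]
end [452.58 211.64 -17.65] zdir [ 0.33 -0.11 -0.94] ydir [-0.33 -0.95 -0.  ]
0 err0.000 step0.05 [ 0.67  0.34 -1.04  1.46 -0.25 -0.86] rk [-163.5   -15.    -13.12]
1 err0.000 step0.26 [ 0.64  0.35 -1.04  1.53 -0.24 -0.91] rk [-163.5   -15.    -17.12]
2 err0.000 step0.21 [ 0.62  0.35 -1.04  1.58 -0.25 -0.94] rk [-160.07  -15.    -17.59]
3 err0.000 step0.32 [ 0.59  0.36 -1.04  1.67 -0.26 -1.  ] rk [-155.21  -15.    -17.51]
4 err0.000 step0.41 [ 0.55  0.36 -1.04  1.78 -0.27 -1.07] rk [-148.93  -15.    -17.37]
```

Emit:
send_rows --translation '[[-2, 0, 5], [-1, 0, 4], [3, 0, 1], [5, 0, 2], [6, 0, 2]]' --dr '[[0, -0.5, 0], [0, 0, 0], [0, 0.5, 0], [0, 1, 0], [0, 1.5, 0]]' --grip '[60, 60, 60, 60, 60]'

```text
clock: 23.72
position: [453.3, 211.9, -17.9]
ee_rot: [0.97, -0.167, 0.173, 0.028]
contact_force: [0.8, 0.7, -0.5]
gripper_width: 60.2
```

```bash
python3 - <<'E'
from path import *
s=st(); print(tork(s['position']), R.from_quat(s['ee_rot']).apply([0,0,1])@np.stack([DD,LL,[0,0,1]],1))
im=arm.get_image('side'); cv2.imwrite('pics/s16.png',im[:,:,::-1])
crop('pics/s16.png',(250,150,430,290),4,'pics/s16c.png')
P=[(tcpC(C,t),tilt(t)) for C,t in [((-150,31.5),21),((-147,31.5),22),((-145,31.5),22),((-144,31.5),22)]]
planck(P)
for c in [(11,30),(11,-30),(-11,30),(-11,-30)]:
  print((w2px('side',s['position']+R.from_quat(s['ee_rot']).apply([c[0],c[1],-48]))-[250,150])*4)
E
```

```text
t 23.73 p [453.27 211.92 -17.86] F [ 0.85  0.71 -0.48] w 60.2 j [ 0.54  0.36 -1.04  1.81 -0.27 -1.1 ]
[-148.33  -14.84  -17.86] [ 0.34  0.   -0.94]
T [[5,0,1],[4,0,1],[2,0,1],[0,0,0],[0,0,0]] D [[0.0,1.0,-0.5],[0.0,1.0,0.0],[0.0,0.0,0.0],[0.0,0.0,0.0],[0,0,0]]
end [464.1  207.92 -16.93] zdir [ 0.36 -0.12 -0.93] ydir [-0.33 -0.95 -0.  ]
0 err0.000 step0.12 [ 0.52  0.37 -1.04  1.85 -0.29 -1.11] rk [-143.08  -15.    -17.25]
1 err0.000 step0.21 [ 0.51  0.37 -1.04  1.9  -0.3  -1.15] rk [-139.23  -15.    -17.13]
2 err0.000 step0.02 [ 0.5   0.37 -1.04  1.9  -0.3  -1.15] rk [-137.23  -15.    -17.13]
3 err0.000 step0.01 [ 0.5   0.37 -1.04  1.91 -0.3  -1.15] rk [-136.23  -15.    -17.13]
[522.11 409.76]
[456.3 459.7]
[554.4  436.14]
[489.51 488.  ]
```

View pics/s16c.png

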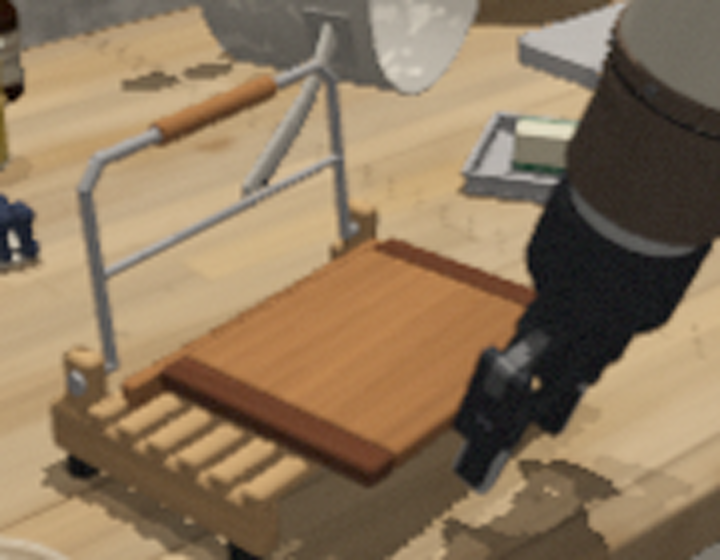

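Emit:
send_rows --translation '[[5, 0, 1], [4, 0, 1], [2, 0, 1], [1, 0, 0], [0, 0, 0]]' --dr '[[0, 1, 0], [0, 1, 0], [0, 0, 0], [0, 0, 0], [0, 0, 0]]' --grip '[60, 60, 60, 60, 60]'

```text
clock: 24.4
position: [464.3, 207.8, -16.5]
ee_rot: [0.967, -0.166, 0.189, 0.031]
contact_force: [-0.2, 0.2, -1.5]
gripper_width: 59.7
```

```bash
python3 - <<'E'
from path import *
s=st(); print(tork(s['position']),s['contact_force']@DD)
im=arm.get_image('wrist'); cv2.imwrite('pics/w17.png',im[:,:,::-1])
planck([(lift(ph,22),tilt(22)) for ph in (3,7,11,15,20)])
E
```

```text
t 24.4 p [464.26 207.85 -16.52] F [-0.23  0.16 -1.48] w 59.7 j [ 0.5   0.37 -1.04  1.91 -0.3  -1.16]
[-136.62  -15.07  -16.52] -0.26760953900467266
T [[2,0,-6],[4,0,-9],[4,0,-9],[5,0,-8],[7,0,-10]] D [[0.0,0.0,-0.5],[0.0,0.0,0.0],[0.0,0.0,0.0],[0.0,0.0,0.0],[0.0,0.0,0.0]]
end [468.61 206.38  30.71] zdir [ 0.36 -0.12 -0.93] ydir [-0.32 -0.95  0.  ]
0 err0.000 step0.33 [ 0.53  0.36 -1.04  1.82 -0.3  -1.09] rk [-137.07  -15.     -9.84]
1 err0.000 step0.43 [ 0.58  0.34 -1.03  1.7  -0.3  -1.01] rk [-136.92  -15.     -0.11]
2 err0.000 step0.45 [ 0.62  0.32 -1.03  1.58 -0.31 -0.93] rk [-136.11  -15.      9.54]
3 err0.000 step0.45 [ 0.66  0.3  -1.02  1.46 -0.32 -0.85] rk [-134.64  -15.     19.07]
4 err0.000 step0.53 [ 0.71  0.28 -1.    1.31 -0.34 -0.74] rk [-131.93  -15.     30.71]
```

View pics/w17.png

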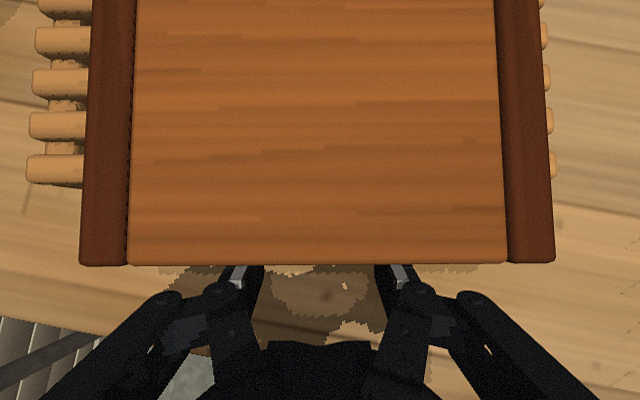

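Emit:
send_rows --translation '[[3, 0, -4], [3, 0, -7], [4, 0, -9], [4, 0, -8], [5, 0, -8]]' --dr '[[0, 0, 0], [0, 0, 0], [0, 0, 0], [0, 0, 0], [0, 0, 0]]' --grip '[60, 60, 60, 60, 60]'

```text
clock: 25.08
position: [467.2, 206.8, 23.9]
ee_rot: [0.968, -0.165, 0.189, 0.03]
contact_force: [-1.4, 0.8, -0.9]
gripper_width: 60.0
```

```bash
python3 - <<'E'
from path import *
s=st(); print(tork(s['position']),s['contact_force']@DD)
im=arm.get_image('side'); cv2.imwrite('pics/s18.png',im[:,:,::-1])
crop('pics/s18.png',(250,150,430,290),4,'pics/s18c.png')
planck([(lift(ph,22),tilt(22)) for ph in (20,25,30,35,40)])
E
```

```text
t 25.07 p [467.19 206.76  23.87] F [-1.42  0.77 -0.85] w 60.0 j [ 0.68  0.29 -1.01  1.41 -0.33 -0.81]
[-133.5   -15.14   23.87] -1.5933594334647814
T [[3,0,-5],[8,0,-9],[8,0,-8],[9,0,-8],[10,0,-6]] D [[0.0,0.0,0.0],[0.0,0.0,0.0],[0.0,0.0,0.0],[0.0,0.0,0.0],[0.0,0.0,0.0]]
end [488.21 199.68  72.65] zdir [ 0.36 -0.12 -0.93] ydir [-0.33 -0.94 -0.  ]
0 err0.000 step0.35 [ 0.71  0.28 -1.    1.31 -0.34 -0.74] rk [-131.93  -15.     30.71]
1 err0.000 step0.47 [ 0.75  0.27 -0.97  1.18 -0.37 -0.64] rk [-128.28  -15.     42.  ]
2 err0.000 step0.39 [ 0.78  0.25 -0.94  1.07 -0.39 -0.55] rk [-123.75  -15.     52.83]
3 err0.000 step0.32 [ 0.8   0.24 -0.91  0.98 -0.42 -0.47] rk [-118.3   -15.     63.13]
4 err0.000 step0.26 [ 0.8   0.24 -0.88  0.91 -0.44 -0.4 ] rk [-111.69  -15.     72.82]
```

View pics/s18c.png

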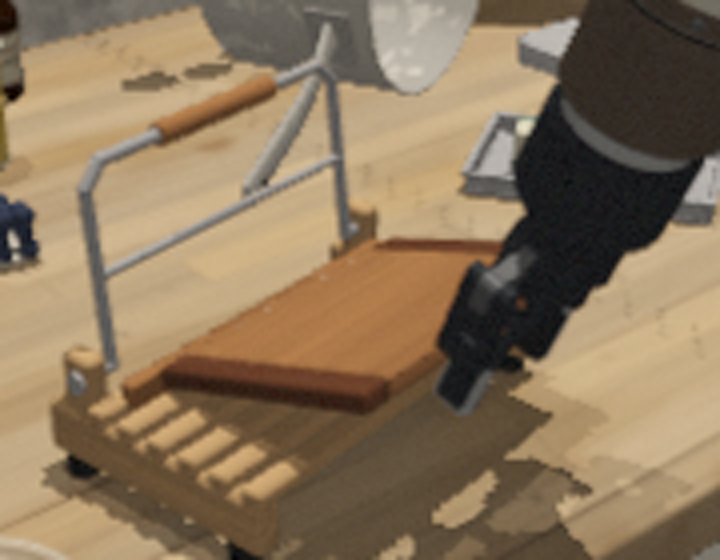

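The board is tipping about its far edge as planned, with about 2 N on the tool. Continuing the arc.

Emit:
send_rows --translation '[[4, 0, -5], [8, 0, -9], [8, 0, -8], [9, 0, -8], [10, 0, -6]]' --dr '[[0, 0, 0], [0, 0, 0], [0, 0, 0], [0, 0, 0], [0, 0, 0]]' --grip '[60, 60, 60, 60, 60]'

```text
clock: 25.75
position: [489.6, 199.4, 72.8]
ee_rot: [0.967, -0.165, 0.19, 0.03]
contact_force: [-3.9, 0.7, 1.4]
gripper_width: 60.2
```

```bash
python3 - <<'E'
from path import *
s=st(); print(tork(s['position']),s['contact_force']@DD)
im=arm.get_image('side'); cv2.imwrite('pics/s19.png',im[:,:,::-1])
crop('pics/s19.png',(250,120,430,290),4,'pics/s19c.png')
planck([(lift(ph,22),tilt(22)) for ph in (44,48,53,58,63)])
E
```

```text
t 25.75 p [489.57 199.42  72.8 ] F [-3.91  0.7   1.42] w 60.2 j [ 0.8   0.24 -0.89  0.93 -0.44 -0.42]
[-109.94  -14.71   72.8 ] -3.918187405576822
T [[5,1,-4],[9,0,-4],[11,0,-4],[11,0,-3],[12,0,-2]] D [[0.0,0.0,-0.5],[0.0,0.0,0.0],[0.0,0.0,0.0],[0.0,0.0,0.0],[0.0,0.0,0.0]]
end [526.4  186.32 107.98] zdir [ 0.36 -0.12 -0.93] ydir [-0.32 -0.95 -0.  ]
0 err0.000 step0.23 [ 0.8   0.23 -0.86  0.87 -0.46 -0.35] rk [-105.78  -15.     80.08]
1 err0.000 step0.17 [ 0.8   0.23 -0.84  0.83 -0.48 -0.3 ] rk [-99.33 -15.    86.87]
2 err0.000 step0.20 [ 0.79  0.23 -0.81  0.79 -0.5  -0.25] rk [-90.57 -15.    94.64]
3 err0.000 step0.18 [ 0.78  0.23 -0.78  0.75 -0.52 -0.2 ] rk [-81.1  -15.   101.56]
4 err0.000 step0.16 [ 0.77  0.23 -0.75  0.73 -0.53 -0.16] rk [-70.98 -15.   107.57]
```

View pics/s19c.png

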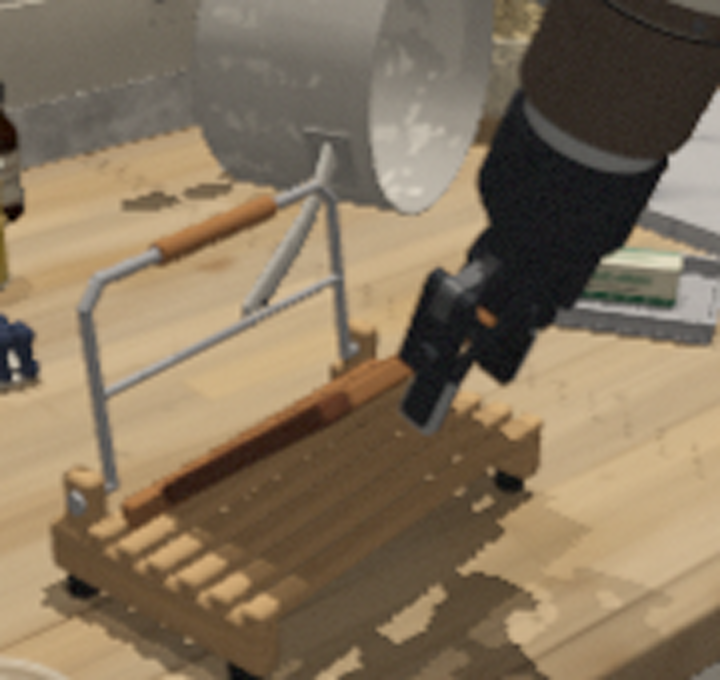

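Emit:
send_rows --translation '[[6, 0, -4], [9, 0, -4], [11, 0, -4], [11, 0, -3], [12, 0, -2]]' --dr '[[0, 0, 0], [0, 0, 0], [0, 0, 0], [0, 0, 0], [0, 0, 0]]' --grip '[60, 60, 60, 60, 60]'

```text
clock: 26.42
position: [526.9, 185.3, 106.7]
ee_rot: [0.967, -0.166, 0.19, 0.031]
contact_force: [-0.5, 0.3, -1.2]
gripper_width: 60.0
```

```bash
python3 - <<'E'
from path import *
s=st(); print(tork(s['position']),s['contact_force']@DD)
im=arm.get_image('side'); cv2.imwrite('pics/s20.png',im[:,:,::-1])
crop('pics/s20.png',(250,120,430,290),4,'pics/s20c.png')
planck([(lift(ph,22,20+(ph-63)*.6),tilt(22)) for ph in (67,72,77,82,87)])
E
```

```text
t 26.43 p [526.86 185.32 106.66] F [-0.53  0.28 -1.24] w 60.0 j [ 0.77  0.23 -0.76  0.74 -0.52 -0.17]
[-70.09 -15.76 106.66] -0.5943639332625696
T [[8,0,1],[10,0,3],[9,0,4],[9,0,5],[8,0,6]] D [[0.0,0.0,-0.5],[0.0,0.0,0.0],[0.0,0.0,0.0],[0.0,0.0,0.0],[0.0,0.0,0.0]]
end [573.35 170.   106.7 ] zdir [ 0.36 -0.12 -0.93] ydir [-0.33 -0.95 -0.  ]
0 err0.000 step0.16 [ 0.75  0.24 -0.73  0.71 -0.53 -0.13] rk [-61.58 -15.   109.48]
1 err0.000 step0.10 [ 0.74  0.25 -0.71  0.71 -0.53 -0.1 ] rk [-51.05 -15.   110.37]
2 err0.000 step0.08 [ 0.72  0.26 -0.7   0.7  -0.53 -0.08] rk [-41.02 -15.   110.11]
3 err0.000 step0.07 [ 0.7   0.27 -0.68  0.7  -0.52 -0.06] rk [-31.22 -15.   108.92]
4 err0.000 step0.07 [ 0.68  0.28 -0.67  0.7  -0.52 -0.05] rk [-21.73 -15.   106.83]
```

View pics/s20c.png

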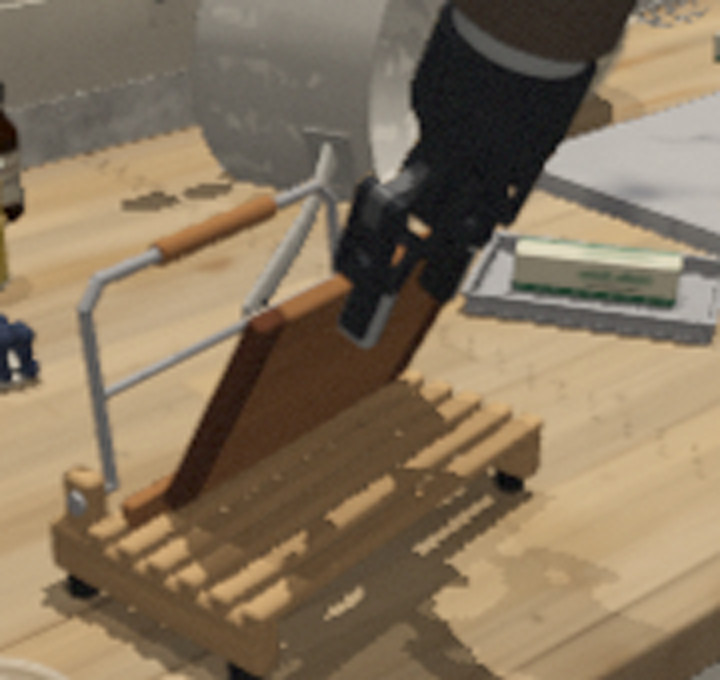

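Emit:
send_rows --translation '[[8, 0, 1], [9, 0, 3], [8, 0, 4], [7, 0, 4], [5, 0, 4]]' --dr '[[0, 0, 0], [0, 0, 0], [0, 0, 0], [0, 0, 0], [0, 0, 0]]' --grip '[60, 60, 60, 60, 60]'

```text
clock: 27.1
position: [565.1, 172.0, 105.6]
ee_rot: [0.967, -0.166, 0.19, 0.031]
contact_force: [0.2, 0.4, -0.2]
gripper_width: 59.7
```

```bash
python3 - <<'E'
from path import *
s=st(); print(tork(s['position']),s['contact_force']@DD)
im=arm.get_image('side'); cv2.imwrite('pics/s21.png',im[:,:,::-1])
crop('pics/s21.png',(250,120,430,290),4,'pics/s21c.png')
planck([(lift(ph,22,20+(ph-63)*.6),tilt(22)) for ph in (82,84,86,88,90,92,94,96,98,100)])
E
```

```text
t 27.1 p [565.08 172.03 105.57] F [ 0.17  0.42 -0.19] w 59.7 j [ 0.69  0.27 -0.69  0.72 -0.51 -0.08]
[-29.63 -15.74 105.57] 0.023518876543966366
T [[0,-1,-4],[3,0,2],[3,0,2],[3,0,3],[3,0,2]] D [[0.0,0.0,-0.5],[0.0,0.0,0.0],[0.0,0.0,0.0],[0.0,0.0,0.0],[0.0,0.0,0.0]]
T [[3,0,2],[3,0,2],[3,0,3],[2,0,2],[3,0,3]] D [[0.0,0.0,0.0],[0.0,0.0,0.0],[0.0,0.0,0.0],[0.0,0.0,0.0],[0.0,0.0,0.0]]
end [594.46 162.84  99.35] zdir [ 0.36 -0.12 -0.93] ydir [-0.33 -0.95  0.  ]
0 err0.000 step0.08 [ 0.7   0.27 -0.68  0.7  -0.52 -0.06] rk [-31.22 -15.   108.92]
1 err0.000 step0.03 [ 0.69  0.27 -0.68  0.7  -0.52 -0.06] rk [-27.38 -15.   108.19]
2 err0.000 step0.03 [ 0.69  0.28 -0.67  0.7  -0.52 -0.05] rk [-23.6  -15.   107.32]
3 err0.000 step0.03 [ 0.68  0.28 -0.67  0.7  -0.51 -0.04] rk [-19.88 -15.   106.31]
4 err0.000 step0.03 [ 0.67  0.29 -0.66  0.7  -0.51 -0.04] rk [-16.22 -15.   105.17]
5 err0.000 step0.03 [ 0.67  0.29 -0.66  0.7  -0.51 -0.03] rk [-12.63 -15.   104.33]
6 err0.000 step0.03 [ 0.66  0.3  -0.66  0.71 -0.51 -0.03] rk [ -9.12 -15.   103.36]
7 err0.000 step0.02 [ 0.65  0.3  -0.65  0.71 -0.5  -0.03] rk [ -5.68 -15.   102.28]
8 err0.000 step0.02 [ 0.65  0.31 -0.65  0.71 -0.5  -0.02] rk [ -2.32 -15.   101.08]
9 err0.000 step0.02 [ 0.64  0.32 -0.64  0.71 -0.5  -0.02] rk [  0.95 -15.    99.77]
```

View pics/s21c.png

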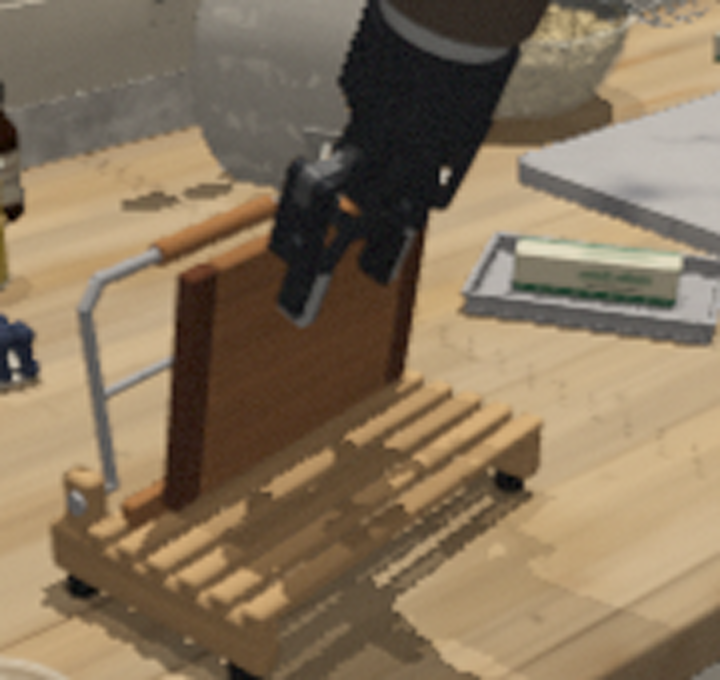

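Emit:
send_rows --translation '[[3, 0, 1], [3, 0, 1], [3, 0, 2], [3, 0, 2], [3, 0, 2]]' --dr '[[0, 0, 0], [0, 0, 0], [0, 0, 0], [0, 0, 0], [0, 0, 0]]' --grip '[60, 60, 60, 60, 60]'

```text
clock: 27.78
position: [580.7, 166.7, 104.1]
ee_rot: [0.967, -0.166, 0.19, 0.031]
contact_force: [1.0, 0.2, 0.3]
gripper_width: 60.1
```

Emit:
send_rows --translation '[[3, 0, 2], [3, 0, 2], [3, 0, 2], [3, 0, 2], [2, 0, 2]]' --dr '[[0, 0, 0], [0, 0, 0], [0, 0, 0], [0, 0, 0], [0, 0, 0]]' --grip '[60, 60, 60, 60, 60]'

```text
clock: 28.4
position: [596.5, 161.1, 100.0]
ee_rot: [0.967, -0.166, 0.19, 0.031]
contact_force: [-1.0, 1.2, 0.0]
gripper_width: 59.6
```

```bash
python3 - <<'E'
from path import *
s=st(); print(tork(s['position']),s['contact_force']@DD)
im=arm.get_image('side'); cv2.imwrite('pics/s22.png',im[:,:,::-1])
crop('pics/s22.png',(250,120,430,290),4,'pics/s22c.png')
planck([(lift(ph,22,20+(ph-63)*.6),tilt(22)) for ph in (100,102,104,106,107)])
E
```

```text
t 28.4 p [596.52 161.08 100.02] F [-1.01  1.24  0.03] w 59.6 j [ 0.64  0.32 -0.65  0.72 -0.49 -0.03]
[  3.67 -15.74 100.02] -1.3647589272499965
T [[-3,-1,-1],[3,0,2],[2,0,3],[2,0,3],[1,0,1]] D [[0.0,0.0,-0.5],[0.0,0.0,0.0],[0.0,0.0,0.0],[0.0,0.0,0.0],[0.0,0.0,0.0]]
end [604.16 159.47  94.3 ] zdir [ 0.36 -0.12 -0.93] ydir [-0.33 -0.95 -0.  ]
0 err0.000 step0.03 [ 0.64  0.32 -0.64  0.71 -0.5  -0.02] rk [  0.95 -15.    99.77]
1 err0.000 step0.02 [ 0.64  0.32 -0.64  0.71 -0.49 -0.02] rk [  4.13 -15.    98.36]
2 err0.000 step0.02 [ 0.63  0.33 -0.64  0.72 -0.49 -0.01] rk [  7.22 -15.    96.84]
3 err0.000 step0.02 [ 0.63  0.33 -0.64  0.72 -0.48 -0.01] rk [ 10.21 -15.    95.23]
4 err0.000 step0.01 [ 0.62  0.33 -0.63  0.72 -0.48 -0.01] rk [ 11.67 -15.    94.39]
```

View pics/s22c.png

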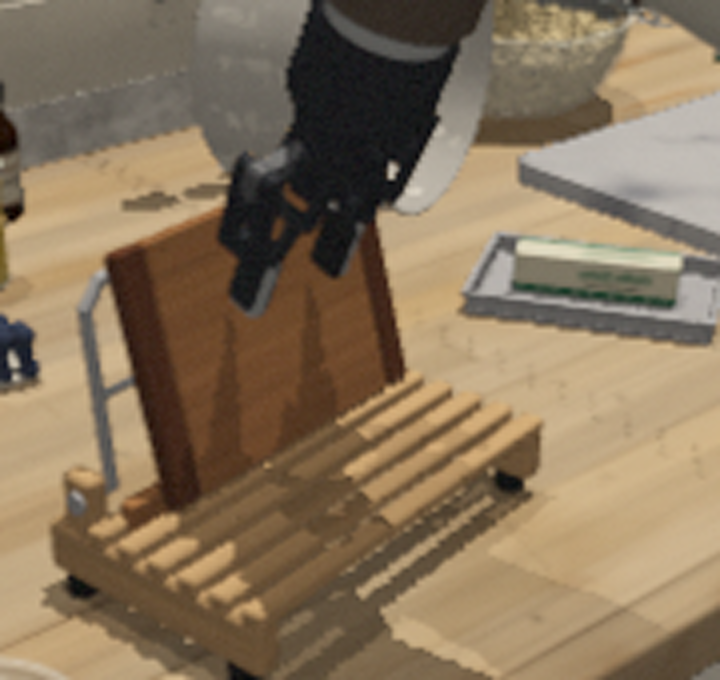

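Emit:
send_rows --translation '[[-8, 0, -3], [-12, 0, -5], [-14, 0, -6], [-14, 0, -6], [-14, 0, -6]]' --dr '[[0, 0, 0], [0, 0, 0], [0, 0, 0], [0, 0, 0], [0, 0, 0]]' --grip '[60, 60, 60, 60, 60]'

```text
clock: 29.08
position: [531.7, 184.0, 100.9]
ee_rot: [0.967, -0.166, 0.19, 0.031]
contact_force: [0.2, 0.5, -0.3]
gripper_width: 60.2
```

```bash
python3 - <<'E'
from path import *
s=st(); print(tork(s['position']),s['contact_force']@DD)
im=arm.get_image('side'); cv2.imwrite('pics/s23.png',im[:,:,::-1])
crop('pics/s23.png',(250,120,430,290),4,'pics/s23c.png')
im=arm.get_image('scene'); cv2.imwrite('pics/c23.png',im[:,:,::-1])
crop('pics/c23.png',(200,140,480,310),2.8,'pics/c23c.png')
for c in ('side','scene'):
  for t in ['board_back_left','board_back_right','backrest_grip','board','tray','butter','yolk_bowl']: print(c,t,[(round(x['confidence'],2),tork(x['xyz']),np.round(x['xyz'])) for x in arm.place_of(t,c)[:1]])
planck([(s['position']+np.array([0,0,20.])*k-DD*30*k,tilt(22)) for k in range(1,6)])
E
```

```text
t 29.07 p [531.72 183.97 100.91] F [ 0.2   0.54 -0.25] w 60.2 j [ 0.75  0.24 -0.76  0.76 -0.5  -0.18]
[-65.06 -15.44 100.91] 0.011674942207695077
side board_back_left [(0.56, array([-31.39,  83.05,  53.7 ]), array([596., 266.,  54.]))]
side board_back_right [(0.61, array([ -28.71, -115.31,   53.4 ]), array([533.,  78.,  53.]))]
side backrest_grip []
side board [(0.8, array([ -8.57, -17.76, 118.4 ]), array([584., 163., 118.]))]
side tray [(0.93, array([   2.71, -385.52,   -0.7 ]), array([ 474., -188.,   -1.]))]
side butter [(0.8, array([   4.25, -387.21,    3.4 ]), array([ 475., -190.,    3.]))]
side yolk_bowl [(0.72, array([-72.57, 264.82,  -2.6 ]), array([617., 451.,  -3.]))]
scene board_back_left [(0.64, array([-27.2,  86.2,  54.1]), array([601., 268.,  54.]))]
scene board_back_right [(0.64, array([ -25.86, -117.39,   51.4 ]), array([535.,  75.,  51.]))]
scene backrest_grip []
scene board [(0.64, array([ -7.57, -16.36, 119.8 ]), array([586., 164., 120.]))]
scene tray [(0.75, array([  -0.86, -388.04,   -0.8 ]), array([ 470., -189.,   -1.]))]
scene butter [(0.85, array([   0.99, -389.4 ,    2.4 ]), array([ 471., -191.,    2.]))]
scene yolk_bowl [(0.72, array([-69.19, 263.03,   3.4 ]), array([619., 448.,   3.]))]
T [[-21,0,-31],[-21,0,-29],[-20,0,-30],[-20,0,-30],[-20,-1,-30]] D [[0.0,0.0,-0.5],[0.0,0.0,0.0],[0.0,0.0,0.0],[0.0,0.0,0.0],[0.0,0.0,0.0]]
end [390.48 233.65 201.14] zdir [ 0.36 -0.12 -0.93] ydir [-0.33 -0.95 -0.  ]
0 err0.000 step0.33 [ 0.83  0.19 -0.76  0.68 -0.58 -0.16] rk [-95.06 -15.44 120.91]
1 err0.000 step0.33 [ 0.91  0.13 -0.76  0.62 -0.65 -0.17] rk [-125.06  -15.44  140.91]
2 err0.000 step0.34 [ 0.99  0.08 -0.75  0.57 -0.74 -0.18] rk [-155.06  -15.44  160.91]
3 err0.000 step0.35 [ 1.08  0.02 -0.74  0.53 -0.82 -0.21] rk [-185.06  -15.44  180.91]
4 err0.000 step0.36 [ 1.17 -0.02 -0.72  0.49 -0.91 -0.24] rk [-215.07  -15.44  200.91]
```

View pics/s23c.png

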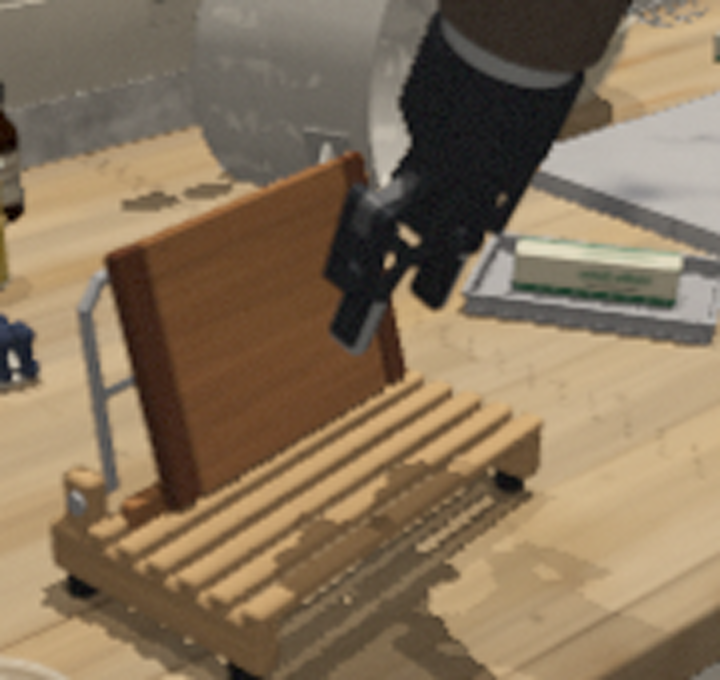

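View pics/c23c.png

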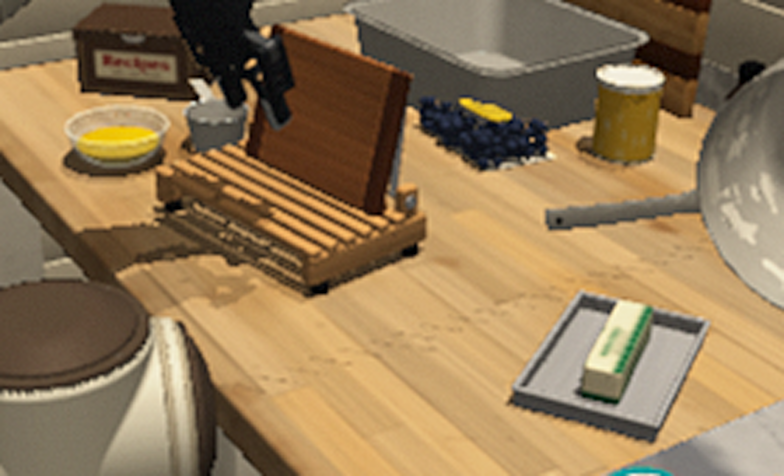

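Emit:
send_rows --translation '[[-21, 0, -31], [-21, 0, -29], [-20, 0, -30], [-20, 0, -30], [0, 0, 0]]' --dr '[[0, 0, 0], [0, 0, 0], [0, 0, 0], [0, 0, 0], [0, 0, 0]]' --grip '[60, 60, 60, 60, 60]'

```text
clock: 30.5
position: [418.0, 225.3, 182.7]
ee_rot: [0.967, -0.165, 0.191, 0.028]
contact_force: [0.1, 0.2, -1.0]
gripper_width: 59.7
```

```bash
python3 - <<'E'
from path import *
s=st(); print(tork(s['position']))
im=arm.get_image('side'); cv2.imwrite('pics/s24.png',im[:,:,::-1])
im=arm.get_image('wrist'); cv2.imwrite('pics/w24.png',im[:,:,::-1])
crop('pics/s24.png',(180,100,440,340),3,'pics/s24c.png')
for c in ('side','wrist'):
  for t in ['board_back_left','board_back_right','board','backrest_grip','backrest_hinge']: print(c,t,[(round(x['confidence'],2),tork(x['xyz'])) for x in arm.place_of(t,c)[:1]])
E
```

```text
t 30.5 p [418.05 225.34 182.67] F [ 0.06  0.18 -1.03] w 59.7 j [ 1.08  0.02 -0.74  0.54 -0.82 -0.22]
[-186.02  -13.75  182.67]
side board_back_left [(0.95, array([-28.79,  84.69,  50.8 ]))]
side board_back_right [(0.73, array([ -30.61, -115.02,   53.  ]))]
side board [(0.7, array([ -7.5 , -16.86, 116.7 ]))]
side backrest_grip []
side backrest_hinge [(0.85, array([12.05, -3.38, 57.2 ]))]
wrist board_back_left [(0.55, array([-26.49,  83.27,  52.9 ]))]
wrist board_back_right [(0.72, array([ -29.51, -114.22,   54.  ]))]
wrist board [(0.55, array([ -7.33, -13.09, 120.5 ]))]
wrist backrest_grip []
wrist backrest_hinge []
```

View pics/s24c.png

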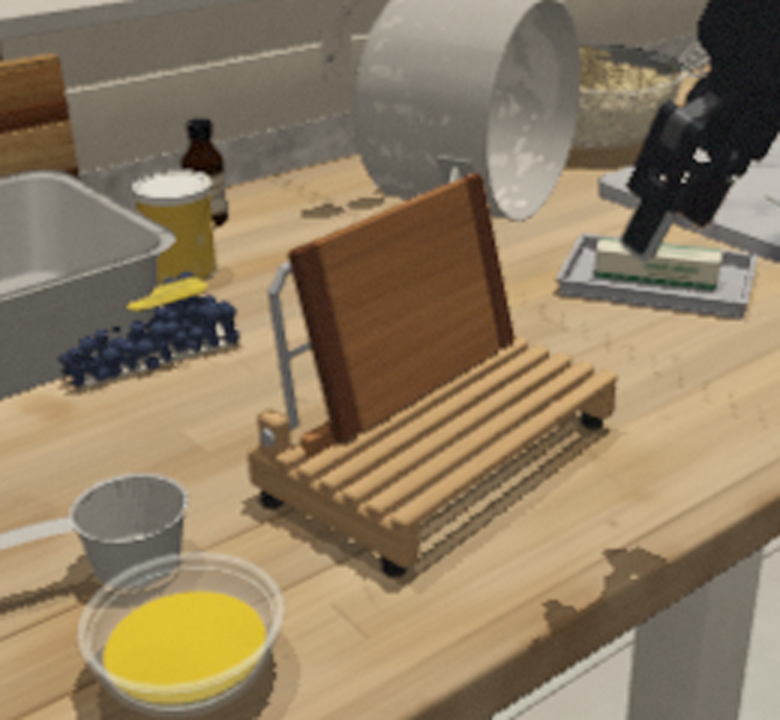

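View pics/w24.png

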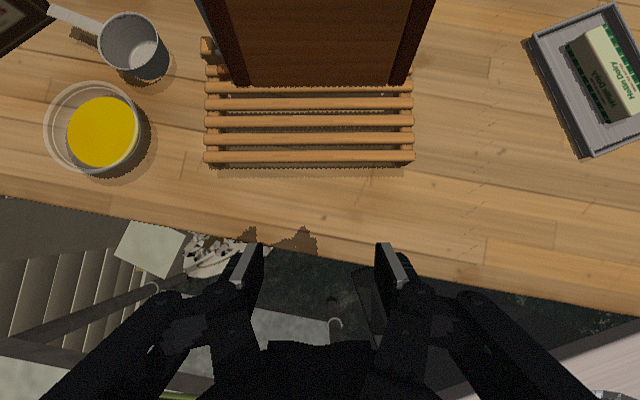

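```bash
python3 -c "
from bench import arm
print(arm.job_done())"
```

```text
the job is handed in; nothing more can be done
None
```

The job is done and handed in at about 31 s of the 69 s allowed. In the last pictures the board leans back on the raised backrest and the butter lies flat in the tray.

**What I did, in order:**
1. I laid the butter in the tray.
2. I folded the backrest up until it hit its end stop. The force rose to 37 N, measured at about 1.45 rad.
3. I pushed the board flat against the rail with both fingers, reaching 27 N at contact. I then tipped it up by its near edge, and it settled back on the sleeve.

**Last checks:**
- **Board:** it sits about 73–74° from level. Its foot is on the slats, roughly 3–6 mm in front of the rail, and parallel to it within about 3 mm.
- **Backrest:** its wire shows at the same pixels as before the board leaned on it. The camera networks could not find the sleeve itself at the end, because the board hides it.
- **Tray and bowl:** both are within the network's error of where they started.
- **Robot:** it is clear of everything.

**What disagreed or went wrong:**
- The fingertips are really about 41 mm short of the reported tool point. My first butter grasp therefore closed above the butter without harm, and I corrected for it from then on.
- A steeper forward tilt of the gripper ran into the third joint's limit (−1.07 rad), so I lifted the board with a 22° tilt.
- The board fell the last few degrees onto the sleeve by itself rather than being lowered.

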